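# Prop a tilting flow panel on packed kick leg and hold it upright

### The job

The twin-tube flow panel lies tipped forward on its stand and has to be plumb for a reading. Lay the two blue packing plates squarely one on the other on the black rubber seat at the back of the stand, long sides along the seat's, and flip the panel's rear kick leg over centre until it snaps down to its stop; then swing the panel back by its black top bar, without dropping or slamming it and without pressing on the glass tubes, until the leg's foot stands firmly on the pile. The panel is nose-heavy and has no catch, so finish while still holding it there by the bar, and leave the bottles, the tape and the parts box alone.

Things in the scene. Friction and masses are not known exactly. Their poses are not given: they have to be found in the camera images.
- stand_base: Grey stand fixed to the bench, base plate 10 mm thick, x -100 to 155, y -86 to 86 mm. Origin at bench level under the middle of the panel's axle; x points from the panel's face to its back (to the seat), y along the axle, z up. Axle 45 mm above the bench, between cheeks at y +-79 mm, 61 mm high. Two rubber-capped rests 73 mm high at x -60, y +-66 mm carry the tipped panel.
- seat (a point): Centre of the top face of the black rubber seat on the stand, 12 mm above the bench, at x 108 mm, y 0 in the stand's frame. The seat is 64 mm (stand x) by 48 mm (stand y), the outline of a packing plate, with nothing higher round it on the plate.
- panel (a joint): Lean of the panel about the axle, rad: 0 plumb, positive tipped forward (to the stand's -x). It starts at rest tipped forward at its stop, 1.0. Nose-heavy, let go it falls forward to there (some 4 N at the bar lift it at first, under 1 N holds it near plumb). Backward stop -0.185; with the leg down on both plates it comes to rest at plumb.
- bar (a point): Middle of the panel's black top bar: round, 14 mm thick, parallel to the axle, straight and clear for 100 mm, 210 mm from the axle in the panel's plane (straight above the axle when plumb). Between bar and panel sheet is an open gap of 58 mm, at its ends the 12 mm round stiles, 132 mm apart.
- glass_tubes: The two glass flowmeter tubes on the panel's face (the stand's -x side), 21 mm thick, 34 to 120 mm from the axle. Origin at the middle of the axle, z along the panel towards the bar. Not to be pressed.
- kick_leg (a joint): Angle of the kick leg about its pivot, rad: 0 folded up (25 degrees behind the panel's upward direction), growing as it swings backward, over and down behind the panel; 2.88 is its stop, fully down (10 degrees forward of straight down when the panel is plumb). A spring holds it at either end with about 0.08 N m and changes sides at about 1.4; past that the leg snaps down by itself.
- leg_pivot (a point): Pivot of the kick leg, on an arm behind the panel: 125 mm behind the panel's plane, 90 mm from the axle along the panel (towards the bar). Its axis is parallel to the axle. The arm is 28 mm wide; the spring lies on its stand +y side, to 27 mm from the middle.
- plate_a: Blue packing plate 64 x 48 x 10 mm with a dark dot in the middle of each face. Origin at the centre of its underside, x along the 64 mm side. Weighs 60 to 120 g.
- plate_b: The other blue packing plate, the same: 64 x 48 x 10 mm, origin at the centre of its underside, x along the 64 mm side. Carrying it across, mind the tall cabinets behind (world frame): a grey one from x 0.56 m back, y -0.27 to 0.01, 0.39 m high, with a knob reaching x 0.53; a beige one from x 0.50 m back, y 0.27 to 0.64, 0.51 m high.
- wash_bottle: White squeeze wash bottle, 65 mm thick and 182 mm high; origin at its underside. Leave alone.
- solvent_bottle: Brown screw-cap bottle with a blue cap, 62 mm thick, 125 mm high; origin at its underside. Leave alone.
- ptfe_tape: White roll of tape, 56 mm wide, 14 mm high; origin at its underside. Leave alone.
- parts_box: Clear parts box, 71 x 100 x 26 mm; origin at its underside. Leave alone.
- grip_bar: The black top bar itself (see bar); origin on the panel's plane 204 mm from the axle. This is what is to be held.
- foot: The leg's rubber foot, a roller 16 mm thick and 30 mm long (along the axle's direction), origin at its centre, 96.5 mm from the pivot; the leg is a 12 mm round bar. Its flat ends are free to be pinched. At the start it is the highest point, about 0.28 m above the bench.
Things that resemble listed ones, but are neither listed nor needed, are in the scene too. What is shaped like the plate_b but green is not meant. What is shaped like the plate_a but green is not meant.

How it is judged (in metres and radians):
On the way, in this order (a step that is already met when the one before it is completed fails the run):
1. both plates piled squarely on the seat and the leg flipped fully down, with the panel still tipped forward (((horizontal distance between plate_a and seat below 0.01 m and angle between the x axis of plate_a and the x axis of stand_base, either way round below 0.14 rad and z of plate_a in the frame of seat below 0.003 m and horizontal distance between plate_b and plate_a below 0.008 m and angle between the x axis of plate_b and the x axis of plate_a, either way round below 0.14 rad and z of plate_b in the frame of plate_a between 0.007 and 0.013 m) or (horizontal distance between plate_b and seat below 0.01 m and angle between the x axis of plate_b and the x axis of stand_base, either way round below 0.14 rad and z of plate_b in the frame of seat below 0.003 m and horizontal distance between plate_a and plate_b below 0.008 m and angle between the x axis of plate_a and the x axis of plate_b, either way round below 0.14 rad and z of plate_a in the frame of plate_b between 0.007 and 0.013 m)) and value of joint kick_leg above 2.75 rad and value of joint panel above 0.6 rad and contact force between the fingers and plate_a below 0.1 N and contact force between the fingers and plate_b below 0.1 N), for 0.2 s.
2. the panel swung up by its bar until the leg stands on the pile (value of joint panel between -0.035 and 0.035 rad and contact force between the fingers and grip_bar above 0.5 N), for 0.2 s.
At the end, for the whole second after the job is handed in: Panel plumb within 2 degrees and still, held by the bar (over 0.5 N), leg at its stop with its foot pressing on the pile (over 0.5 N); lower plate within 10 mm of the seat's centre, upper within 8 mm of the lower, both turned less than 8 degrees (all of step 2 and (((horizontal distance between plate_a and seat below 0.01 m and angle between the x axis of plate_a and the x axis of stand_base, either way round below 0.14 rad and z of plate_a in the frame of seat below 0.003 m and horizontal distance between plate_b and plate_a below 0.008 m and angle between the x axis of plate_b and the x axis of plate_a, either way round below 0.14 rad and z of plate_b in the frame of plate_a between 0.007 and 0.013 m) and contact force between foot and plate_b above 0.5 N) or ((horizontal distance between plate_b and seat below 0.01 m and angle between the x axis of plate_b and the x axis of stand_base, either way round below 0.14 rad and z of plate_b in the frame of seat below 0.003 m and horizontal distance between plate_a and plate_b below 0.008 m and angle between the x axis of plate_a and the x axis of plate_b, either way round below 0.14 rad and z of plate_a in the frame of plate_b between 0.007 and 0.013 m) and contact force between foot and plate_a above 0.5 N)) and velocity of joint panel between -0.1 and 0.1 rad/s and value of joint kick_leg above 2.75 rad); the arm keeps its last pose, push and grip.
It fails at once if the panel dropped or slammed (turning faster than 3 rad/s) (velocity of joint panel above 3 rad/s or velocity of joint panel below -3 rad/s).
It fails at once if the glass tubes pressed by the robot with more than 3 N (contact force between any of the fingers, the arm and glass_tubes above 3 N).
It fails at once if a bystander (bottles, tape, parts box) moved more than 20 mm (distance of any of wash_bottle, solvent_bottle, ptfe_tape, parts_box from where it was at the start of the episode above 0.02 m).
It also fails if it takes over 70 s, if anything falls off the work surface, if the arm or the gripper's body presses on something with over 40 N, if the wrist force passes 120 N, or if a joint passes its speed limit or range.

### The arm

A 6-joint arm with a two-finger parallel gripper is mounted at the origin on a cart in front of the work surface, level with it; the furniture and walls round the work are solid. World frame = base frame: x ahead of the robot, y to its left, z up, the work surface at z = 0. Lengths are in mm, angles in rad, forces in N, time in s.
With the tool pointing down it reaches from about 350 to 975 mm from the base axis. Payload 7.1 kg.
Tool frame: the origin (TCP) lies on the mounting face of the last link; the fingertips stand 182 mm ahead of it and the grasp point (between the pads) lies 163 mm ahead of it (ctrl.tcp_to_tips is the distance from the TCP to the fingertips, in mm); z points along the fingers, y is the direction in which the jaws open and shut (so a half turn about z gives the same grasp; the last joint's range is limited). The gripper opens to 88 mm and grips with 3 to 60 N. Pads are 20 mm wide; open, the fingers measure 115 mm over their backs; the gripper's body (75 mm by 178 mm) begins 61 mm behind the grasp point.
Start: joints at [-1.242, 0.423, 1.63, -0, 1.089, -0.019], TCP at [213.036, -587.556, 404.675] pointing down, gripper open.
Joint ranges: [-3, 3], [-0.9, 2.11], [0.09, 2.58], [-1.31, 4.45], [0.11, 2.69], [-2.54, 2.54]. Speed limits (rad/s): [2.39, 2.39, 3.01, 3.14, 3.14, 3.14].

### API

Orientations are given as a rotation vector (axis times angle).
In Python, from workcell import ctrl gives the robot as it stands. The module is installed in compiled form; this text tells all that it offers.
- The arm moves only by the tool send_rows, never from a script. Its argument "commands" is a list of rows, each an object with "translation": the shift along the world's x, y, z normalised to -1 to 1, where 1 is 0.1 m, a list of three; "twist": the turn, a rotation vector about the world's x, y, z normalised to -1 to 1, where 1 is 0.5 rad, a list of three. A call has exactly 10 rows; each row is the pose to reach, as a shift and turn from the pose commanded when the call began; what a row does not reach only later rows make up. A row lasts 1/10 s, in which the tool goes at most 50 mm and 8.59 degrees, less where a joint would pass 70% of its speed; a pose out of reach is approached as far as the arm can. A call with a number of a shift or a turn outside -1 to 1 is refused whole. A call with a gripper value outside its range is refused whole. "grip" is the closure, from -1 (fully open) to 1 (shut), set as the call begins (left out, the last holds). The fingers move at their own pace and stop on an object; the grip force is fixed at half the most. Time passes only in rows, so rows that repeat a pose let the fingers close, or fill a call up. It gives the time, the measured TCP pose, the force and the opening at its end, in the units of the state.
- ctrl.get_obs(): the state, without advancing time (a new reading comes with each control period).
- ctrl.get_image(name): name is "side" or "top" or "wrist"; returns a dict with "img" (480x640x3 uint8, red, green, blue), "intrinsics" (3x3 intrinsics, pixels), "dist" ([k1, k2, p1, p2, k3] as OpenCV has them; the pictures are not rectified), "cam_to_world" (4x4, takes a point from camera to world coordinates). Camera axes: x right, y down, z forward; pixel columns grow to the right and rows downward; lengths in mm; the calibration is good to about 2 mm. A picture is of the moment at which its call begins. There is no depth.
- ctrl.close_job(): hands the job in, once; it reports no verdict.
The state is a dict: "t": time; "qpos": joint angles; "qvel": joint speeds; "joint_torque": joint torques, N m; "ee_pos": TCP position; "orientation": TCP orientation; "ft_force": force on the tool from outside, world axes, zero at the start; "moment": the same for the moment, N m; "width": finger opening in mm.
Only numpy, scipy, OpenCV 4.12 (cv2) and the standard library are available. Lean on these libraries where they do the work, as an engineer would, in place of code of your own. Each camera call takes 0.05 s, during which the arm holds its last target. There are 200 camera calls.

## Working session

There is one attempt and no reset: what is moved stays moved. The work goes in short steps, Python scripts to look and compute and a tool call to move; the robot and the scene stay as the last step left them, time stands still between calls to the robot, and variables do not carry over. Pictures are saved under pics/ and viewed, about 8 in all and at most 12, crops included, and the job is handed in when it is done.

Besides the shell and the picture viewer there is one more tool, called after "Request:" by a JSON object that holds its "method" and its "body". send_rows: Moves the arm, as the interface text tells. Its arguments: {"type":"object","properties":{"commands":{"type":"array","items":{"type":"object","properties":{"translation":{"type":"array","items":{"type":"number"}},"twist":{"type":"array","items":{"type":"number"}}}}},"grip":{"type":"number"}},"required":["commands"]}

```bash
mkdir -p pics
cat > h.py <<'E'
import numpy as np, cv2
from workcell import ctrl
def grab(n):
    d=ctrl.get_image(n); np.savez(f'/tmp/{n}.npz',**{k:np.array(v) for k,v in d.items()}); return d
def load(n): return dict(np.load(f'/tmp/{n}.npz'))
def ray(d,uv):
    p=cv2.undistortPoints(np.array(uv,float).reshape(-1,1,2),d['intrinsics'],d['dist']).reshape(-1,2)
    T=d['cam_to_world']; r=np.c_[p,np.ones(len(p))]@T[:3,:3].T
    return T[:3,3],r
def onz(d,uv,z):
    o,r=ray(d,uv); return o+r*((z-o[2])/r[:,2])[:,None]
def proj(d,P):
    T=np.linalg.inv(d['cam_to_world']); rv=cv2.Rodrigues(T[:3,:3])[0]
    return cv2.projectPoints(np.array(P,float).reshape(-1,1,3),rv,T[:3,3],d['intrinsics'],d['dist'])[0].reshape(-1,2)
def save(d,name): cv2.imwrite(f'pics/{name}.png',np.array(d['img'])[:,:,::-1])
E
python3 - <<'E'
from h import *
for n in ('top','side'):
    d=grab(n); save(d,n+'0'); print(n,np.round(d['cam_to_world'],2).tolist(), d['intrinsics'][0][0])
print({k:np.round(v,3).tolist() for k,v in ctrl.get_obs().items()})
E
```

```text
top [[-0.02, -0.99, 0.13, 386.42], [-1.0, 0.02, 0.0, -139.14], [-0.01, -0.13, -0.99, 1589.13], [0.0, 0.0, 0.0, 1.0]] 536.6169500176097
side [[-0.41, -0.77, 0.48, -129.61], [-0.91, 0.35, -0.22, 182.98], [-0.01, -0.53, -0.85, 1411.81], [0.0, 0.0, 0.0, 1.0]] 547.179867302408
{'t': 0.1, 'qpos': [-1.242, 0.424, 1.631, -0.0, 1.089, -0.019], 'qvel': [0.0, -0.002, -0.002, -0.0, -0.001, -0.001], 'joint_torque': [0.001, -54.561, -27.432, 0.065, 0.019, -0.0], 'ee_pos': [212.956, -587.351, 404.005], 'orientation': [-3.093, -0.543, 0.0], 'ft_force': [0.248, -0.116, 0.487], 'moment': [-0.014, 0.016, 0.021], 'width': 87.926}
```

View pics/top0.png

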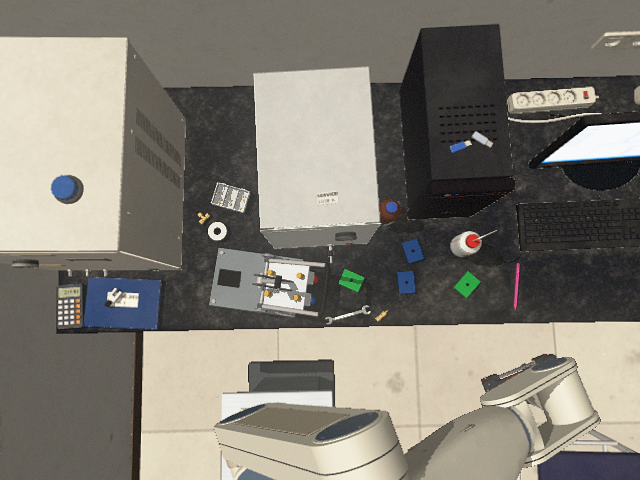

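View pics/side0.png

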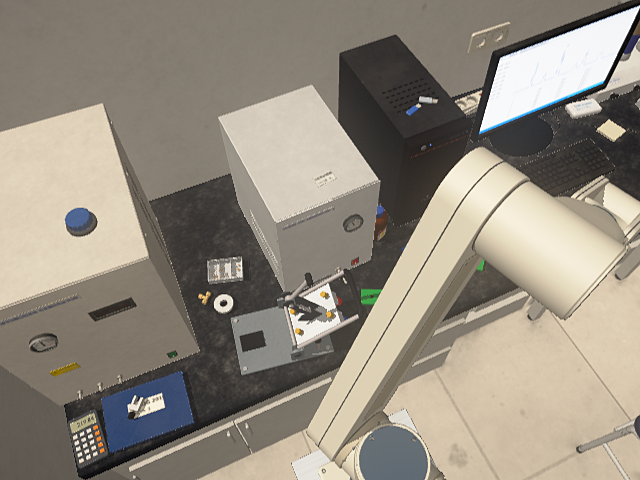

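Top view: the stand sits at px (268,283) with its seat at (229,278), i.e. toward world +y. The blue plates are at (413,250) and (406,282), the solvent bottle at (390,210) and the wash bottle at (466,243). In the side view the arm hides the plates.

Run:
```python
from h import *
d=load('top'); im=d['img']; hsv=cv2.cvtColor(im,cv2.COLOR_RGB2HSV)
def blobs(m,z,lo,hi,tag,box):
    x0,y0,x1,y1=box; mm=np.zeros_like(m); mm[y0:y1,x0:x1]=m[y0:y1,x0:x1]
    for c in cv2.findContours(mm,cv2.RETR_EXTERNAL,cv2.CHAIN_APPROX_NONE)[0]:
        a=cv2.contourArea(c)
        if lo<a<hi:
            P=onz(d,c.reshape(-1,2),z)[:,:2].astype(np.float32); r=cv2.minAreaRect(P)
            b=cv2.boxPoints(r); e=[b[1]-b[0],b[2]-b[1]]; l=max(e,key=np.linalg.norm)
            print(tag,a,np.round(c.reshape(-1,2).mean(0)),'ctr',np.round(r[0],1),'size',np.round(r[1],1),'long dir deg',round(np.degrees(np.arctan2(l[1],l[0]))%180,1))
blobs(cv2.inRange(hsv,(100,120,50),(125,255,255)),10,150,900,'blue',(380,220,440,310))
blobs(cv2.inRange(hsv,(50,120,50),(75,255,255)),10,150,900,'green',(320,250,500,310))
g=cv2.cvtColor(im,cv2.COLOR_RGB2GRAY)
blobs(cv2.inRange(g,0,45),12,100,900,'seat',(214,262,246,296))
cv2.imwrite('pics/crop1.png',cv2.resize(im[230:330,195:345,::-1],None,fx=5,fy=5,interpolation=cv2.INTER_CUBIC))
```

```text
blue 329.0 [406. 282.] ctr [ 455.4 -384.6] size [63.2 49.8] long dir deg 3.7
blue 329.0 [413. 251.] ctr [ 547.6 -407.8] size [63.4 50.1] long dir deg 17.1
green 350.5 [467. 284.] ctr [ 444.7 -561.3] size [50.2 64.7] long dir deg 137.1
green 323.5 [351. 280.] ctr [ 464.6 -223.4] size [64.9 48. ] long dir deg 64.6
```

View pics/crop1.png

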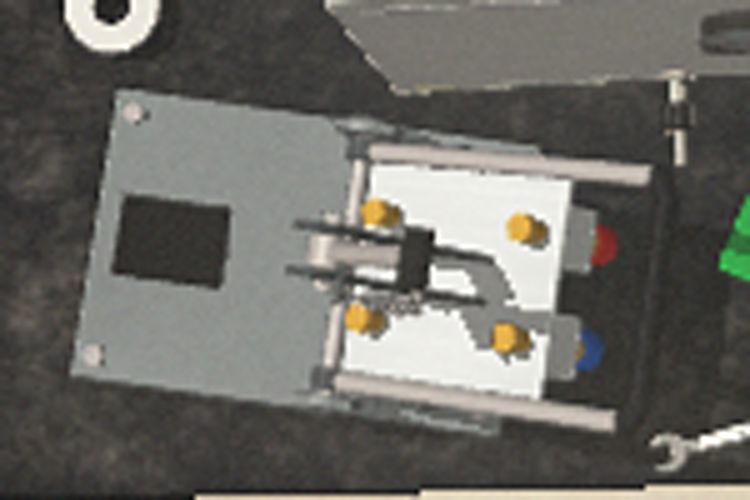

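The crop shows the seat at about (229.4,278.2) full px, the base plate's back corners near (218.6,248) and (209.4,305), the foot as the black roller at (278,281), and the bar at (326,286).

Run:
```python
from h import *
d=load('top'); im=d['img']; g=cv2.cvtColor(im,cv2.COLOR_RGB2GRAY)
sub=g[264:296,214:246]; print('min/med',sub.min(),np.median(sub))
m=((sub<75)*255).astype(np.uint8)
c=max(cv2.findContours(m,cv2.RETR_EXTERNAL,cv2.CHAIN_APPROX_NONE)[0],key=cv2.contourArea).reshape(-1,2)+[214,264]
P=onz(d,c,12)[:,:2].astype(np.float32); r=cv2.minAreaRect(P); print('seat',r)
bc=onz(d,np.array([[118,90],[72,375]])/5+[195,230]-0.4,10)[:,:2]; print('corners',bc,np.linalg.norm(bc[0]-bc[1]))
yv=(bc[1]-bc[0]); yv/=np.linalg.norm(yv); xv=np.array([yv[1],-yv[0]])
if xv[1]<0: xv=-xv
print('stand x ang from corners',np.degrees(np.arctan2(xv[1],xv[0])), 'seat from corners',bc.mean(0)-47*xv)
for s in (r[0],):
    s=np.array(s); o=s-108*xv; print('origin',o)
    for nm,x,z in (('bar',-176.7,158.5),('foot',-59.7,280.3),('plumbbar',0,255)):
        q=o+x*xv; print(nm,q,proj(d,[[*q,z]]))
# bystanders
print('wash',onz(d,[[463,245]],150),'solv',onz(d,[[391,208]],125))
```

```text
min/med 37 142.0
seat ((479.3997802734375, 135.177734375), (63.48279571533203, 46.70652770996094), 80.49437713623047)
corners [[569.85071081 166.67260289]
 [403.0075467  193.27172569]] 168.95015460892486
stand x ang from corners 80.94179799685976 seat from corners [479.02955712 133.55830494]
origin [462.39650928  28.52461077]
bar [ 434.57726869 -145.97174981] [[325.07377374 289.20960842]]
foot [452.99747893 -30.4308659 ] [[277.64238319 281.04951834]]
plumbbar [462.39650928  28.52461077] [[254.70982118 278.32970609]]
wash [[ 544.78158416 -519.85617533  150.        ]] solv [[ 655.25213875 -334.03502606  125.        ]]
```

Request:
{"method": "send_rows", "body": {"commands": [{"translation": [0.1, 0.1, -0.02], "twist": [0, 0, -0.056]}, {"translation": [0.2, 0.2, -0.04], "twist": [0, 0, -0.113]}, {"translation": [0.3, 0.3, -0.06], "twist": [0, 0, -0.17]}, {"translation": [0.4, 0.4, -0.08], "twist": [0, 0, -0.226]}, {"translation": [0.5, 0.5, -0.1], "twist": [0, 0, -0.283]}, {"translation": [0.6, 0.6, -0.12], "twist": [0, 0, -0.34]}, {"translation": [0.7, 0.7, -0.14], "twist": [0, 0, -0.396]}, {"translation": [0.8, 0.8, -0.16], "twist": [0, 0, -0.453]}, {"translation": [0.9, 0.9, -0.18], "twist": [0, 0, -0.51]}, {"translation": [1, 1, -0.2], "twist": [0, 0, -0.566]}], "grip": -1}}

```text
t: 1.1
ee_pos: [313.3, -487.0, 384.2]
orientation: [-3.139, -0.1, 0.001]
ft_force: [-0.8, -0.2, -0.2]
width: 87.8
```

Request:
{"method": "send_rows", "body": {"commands": [{"translation": [0.1, 0.1, -0.1], "twist": [0, 0, 0]}, {"translation": [0.2, 0.2, -0.2], "twist": [0, 0, 0]}, {"translation": [0.3, 0.3, -0.3], "twist": [0, 0, 0]}, {"translation": [0.4, 0.4, -0.4], "twist": [0, 0, 0]}, {"translation": [0.5, 0.5, -0.5], "twist": [0, 0, 0]}, {"translation": [0.6, 0.6, -0.6], "twist": [0, 0, 0]}, {"translation": [0.7, 0.7, -0.7], "twist": [0, 0, 0]}, {"translation": [0.8, 0.8, -0.8], "twist": [0, 0, 0]}, {"translation": [0.9, 0.9, -0.9], "twist": [0, 0, 0]}, {"translation": [1, 1, -1], "twist": [0, 0, 0]}]}}

```text
t: 2.1
ee_pos: [413.9, -386.7, 283.9]
orientation: [3.14, 0.102, 0.0]
ft_force: [-0.9, 0.5, 0.3]
width: 87.8
```

Request:
{"method": "send_rows", "body": {"commands": [{"translation": [0.14, 0.01, -0.06], "twist": [0, 0, 0]}, {"translation": [0.28, 0.02, -0.14], "twist": [0, 0, 0]}, {"translation": [0.42, 0.03, -0.24], "twist": [0, 0, 0]}, {"translation": [0.42, 0.03, -0.36], "twist": [0, 0, 0]}, {"translation": [0.42, 0.03, -0.5], "twist": [0, 0, 0]}, {"translation": [0.42, 0.03, -0.64], "twist": [0, 0, 0]}, {"translation": [0.42, 0.03, -0.78], "twist": [0, 0, 0]}, {"translation": [0.42, 0.03, -0.9], "twist": [0, 0, 0]}, {"translation": [0.42, 0.03, -0.97], "twist": [0, 0, 0]}, {"translation": [0.42, 0.03, -0.995], "twist": [0, 0, 0]}]}}

```text
t: 3.1
ee_pos: [454.7, -384.5, 184.1]
orientation: [-3.139, -0.101, 0.002]
ft_force: [-0.2, -0.6, -0.9]
width: 87.4
```

Request:
{"method": "send_rows", "body": {"commands": [{"translation": [0, 0, 0], "twist": [0, 0, 0]}, {"translation": [0, 0, 0], "twist": [0, 0, 0]}, {"translation": [0, 0, 0], "twist": [0, 0, 0]}, {"translation": [0, 0, 0], "twist": [0, 0, 0]}, {"translation": [0, 0, 0], "twist": [0, 0, 0]}, {"translation": [0, 0, 0], "twist": [0, 0, 0]}, {"translation": [0, 0, 0.04], "twist": [0, 0, 0]}, {"translation": [0, 0, 0.14], "twist": [0, 0, 0]}, {"translation": [0, 0, 0.26], "twist": [0, 0, 0]}, {"translation": [0, 0, 0.4], "twist": [0, 0, 0]}], "grip": 1}}

```text
t: 4.1
ee_pos: [455.0, -384.5, 226.3]
orientation: [3.14, 0.102, 0.0]
ft_force: [0.9, 0.7, -0.6]
width: 47.4
```

Request:
{"method": "send_rows", "body": {"commands": [{"translation": [-0.02, 0.02, 0.1], "twist": [0, 0, 0.05]}, {"translation": [-0.05, 0.06, 0.2], "twist": [0, 0, 0.14]}, {"translation": [-0.08, 0.12, 0.3], "twist": [0, 0, 0.24]}, {"translation": [-0.11, 0.18, 0.4], "twist": [0, 0, 0.34]}, {"translation": [-0.14, 0.24, 0.5], "twist": [0, 0, 0.44]}, {"translation": [-0.17, 0.3, 0.6], "twist": [0, 0, 0.53]}, {"translation": [-0.2, 0.37, 0.7], "twist": [0, 0, 0.62]}, {"translation": [-0.22, 0.44, 0.8], "twist": [0, 0, 0.71]}, {"translation": [-0.24, 0.52, 0.9], "twist": [0, 0, 0.81]}, {"translation": [-0.25, 0.6, 1], "twist": [0, 0, 0.9]}]}}

```text
t: 5.1
ee_pos: [429.6, -324.1, 326.4]
orientation: [3.036, 0.804, 0.001]
ft_force: [1.4, -0.3, -0.0]
width: 47.3
```

Request:
{"method": "send_rows", "body": {"commands": [{"translation": [0, 0.1, 0.1], "twist": [0, 0, 0.09]}, {"translation": [0, 0.2, 0.2], "twist": [0, 0, 0.18]}, {"translation": [0, 0.3, 0.3], "twist": [0, 0, 0.27]}, {"translation": [0, 0.4, 0.4], "twist": [0, 0, 0.36]}, {"translation": [0, 0.5, 0.5], "twist": [0, 0, 0.45]}, {"translation": [0, 0.6, 0.6], "twist": [0, 0, 0.54]}, {"translation": [0, 0.7, 0.7], "twist": [0, 0, 0.63]}, {"translation": [0, 0.8, 0.8], "twist": [0, 0, 0.72]}, {"translation": [0, 0.9, 0.9], "twist": [0, 0, 0.81]}, {"translation": [0, 1, 1], "twist": [0, 0, 0.9]}]}}

```text
t: 6.1
ee_pos: [430.0, -223.7, 426.0]
orientation: [-2.78, -1.463, -0.0]
ft_force: [0.4, -0.0, -0.9]
width: 47.7
```

Request:
{"method": "send_rows", "body": {"commands": [{"translation": [0, 0.1, 0.09], "twist": [0, 0, 0.09]}, {"translation": [0, 0.2, 0.18], "twist": [0, 0, 0.18]}, {"translation": [0, 0.3, 0.27], "twist": [0, 0, 0.27]}, {"translation": [0, 0.4, 0.36], "twist": [0, 0, 0.36]}, {"translation": [0, 0.5, 0.45], "twist": [0, 0, 0.45]}, {"translation": [0, 0.6, 0.54], "twist": [0, 0, 0.54]}, {"translation": [0, 0.7, 0.63], "twist": [0, 0, 0.63]}, {"translation": [0, 0.8, 0.72], "twist": [0, 0, 0.72]}, {"translation": [0, 0.9, 0.81], "twist": [0, 0, 0.81]}, {"translation": [0, 1, 0.9], "twist": [0, 0, 0.888]}]}}

```text
t: 7.1
ee_pos: [430.0, -123.7, 515.9]
orientation: [2.39, 2.039, 0.0]
ft_force: [-0.8, 0.4, -0.9]
width: 47.9
```

Request:
{"method": "send_rows", "body": {"commands": [{"translation": [0, 0.1, 0], "twist": [0, 0, 0]}, {"translation": [0, 0.2, 0], "twist": [0, 0, 0]}, {"translation": [0, 0.3, 0], "twist": [0, 0, 0]}, {"translation": [0, 0.4, 0], "twist": [0, 0, 0]}, {"translation": [0, 0.5, 0], "twist": [0, 0, 0]}, {"translation": [0, 0.6, 0], "twist": [0, 0, 0]}, {"translation": [0, 0.7, 0], "twist": [0, 0, 0]}, {"translation": [0, 0.8, 0], "twist": [0, 0, 0]}, {"translation": [0, 0.9, 0], "twist": [0, 0, 0]}, {"translation": [0, 1, 0], "twist": [0, 0, 0]}]}}

```text
t: 8.1
ee_pos: [430.0, -23.7, 515.2]
orientation: [-2.394, -2.034, -0.0]
ft_force: [0.6, -0.0, -0.4]
width: 47.9
```

Request:
{"method": "send_rows", "body": {"commands": [{"translation": [0.02, 0.1, 0], "twist": [0, 0, 0]}, {"translation": [0.04, 0.2, 0], "twist": [0, 0, 0]}, {"translation": [0.06, 0.3, 0], "twist": [0, 0, 0]}, {"translation": [0.08, 0.4, 0], "twist": [0, 0, 0]}, {"translation": [0.1, 0.5, 0], "twist": [0, 0, 0]}, {"translation": [0.12, 0.6, -0.06], "twist": [0, 0, 0]}, {"translation": [0.14, 0.7, -0.16], "twist": [0, 0, 0]}, {"translation": [0.16, 0.8, -0.28], "twist": [0, 0, 0]}, {"translation": [0.18, 0.9, -0.43], "twist": [0, 0, 0]}, {"translation": [0.2, 1, -0.6], "twist": [0, 0, 0]}]}}

```text
t: 9.1
ee_pos: [450.0, 76.3, 453.8]
orientation: [-2.394, -2.034, 0.001]
ft_force: [-0.3, 0.2, -0.8]
width: 47.8
```

Request:
{"method": "send_rows", "body": {"commands": [{"translation": [0.04, 0.1, -0.1], "twist": [0, 0, 0]}, {"translation": [0.09, 0.2, -0.2], "twist": [0, 0, 0]}, {"translation": [0.14, 0.3, -0.3], "twist": [0, 0, 0]}, {"translation": [0.19, 0.39, -0.4], "twist": [0, 0, 0]}, {"translation": [0.23, 0.46, -0.5], "twist": [0, 0, 0]}, {"translation": [0.26, 0.52, -0.6], "twist": [0, 0, 0]}, {"translation": [0.28, 0.56, -0.7], "twist": [0, 0, 0]}, {"translation": [0.293, 0.58, -0.8], "twist": [0, 0, 0]}, {"translation": [0.293, 0.59, -0.9], "twist": [0, 0, 0]}, {"translation": [0.293, 0.59, -1], "twist": [0, 0, 0]}]}}

```text
t: 10.1
ee_pos: [479.3, 134.4, 354.4]
orientation: [2.394, 2.034, -0.0]
ft_force: [-0.8, -0.1, -0.6]
width: 47.2
```

Request:
{"method": "send_rows", "body": {"commands": [{"translation": [0, 0, -0.1], "twist": [0, 0, 0]}, {"translation": [0, 0, -0.2], "twist": [0, 0, 0]}, {"translation": [0, 0, -0.3], "twist": [0, 0, 0]}, {"translation": [0, 0, -0.4], "twist": [0, 0, 0]}, {"translation": [0, 0, -0.5], "twist": [0, 0, 0]}, {"translation": [0, 0, -0.6], "twist": [0, 0, 0]}, {"translation": [0, 0, -0.7], "twist": [0, 0, 0]}, {"translation": [0, 0, -0.8], "twist": [0, 0, 0]}, {"translation": [0, 0, -0.9], "twist": [0, 0, 0]}, {"translation": [0, 0, -1], "twist": [0, 0, 0]}]}}

```text
t: 11.1
ee_pos: [479.4, 134.5, 254.4]
orientation: [2.394, 2.034, 0.0]
ft_force: [0.1, 0.0, -1.6]
width: 47.6
```

Request:
{"method": "send_rows", "body": {"commands": [{"translation": [0, 0, -0.09], "twist": [0, 0, 0]}, {"translation": [0, 0, -0.18], "twist": [0, 0, 0]}, {"translation": [0, 0, -0.27], "twist": [0, 0, 0]}, {"translation": [0, 0, -0.36], "twist": [0, 0, 0]}, {"translation": [0, 0, -0.44], "twist": [0, 0, 0]}, {"translation": [0, 0, -0.5], "twist": [0, 0, 0]}, {"translation": [0, 0, -0.54], "twist": [0, 0, 0]}, {"translation": [0, 0, -0.565], "twist": [0, 0, 0]}, {"translation": [0, 0, -0.58], "twist": [0, 0, 0]}, {"translation": [0, 0, -0.585], "twist": [0, 0, 0]}]}}

```text
t: 12.1
ee_pos: [479.3, 134.5, 197.4]
orientation: [-2.394, -2.034, 0.0]
ft_force: [-3.9, -1.0, 15.4]
width: 47.5
```

Request:
{"method": "send_rows", "body": {"commands": [{"translation": [0, 0, 0], "twist": [0, 0, 0]}, {"translation": [0, 0, 0], "twist": [0, 0, 0]}, {"translation": [0, 0, 0], "twist": [0, 0, 0]}, {"translation": [0, 0, 0], "twist": [0, 0, 0]}, {"translation": [0, 0, 0.1], "twist": [0, 0, 0]}, {"translation": [0, 0, 0.25], "twist": [0, 0, 0]}, {"translation": [0, 0, 0.4], "twist": [0, 0, 0]}, {"translation": [0, 0, 0.6], "twist": [0, 0, 0]}, {"translation": [0, 0, 0.8], "twist": [0, 0, 0]}, {"translation": [0, 0, 1], "twist": [0, 0, 0]}], "grip": -1}}

```text
t: 13.1
ee_pos: [479.2, 134.4, 298.1]
orientation: [2.394, 2.034, 0.0]
ft_force: [-0.2, 0.1, -0.3]
width: 88.2
```

Run:
```python
from h import *
w=grab('wrist'); save(w,'wrist1'); print(np.round(w['cam_to_world'],2).tolist())
```

```text
[[0.99, -0.16, -0.05, 491.79], [-0.16, -0.94, -0.29, 215.21], [-0.0, 0.29, -0.96, 277.81], [0.0, 0.0, 0.0, 1.0]]
```

View pics/wrist1.png

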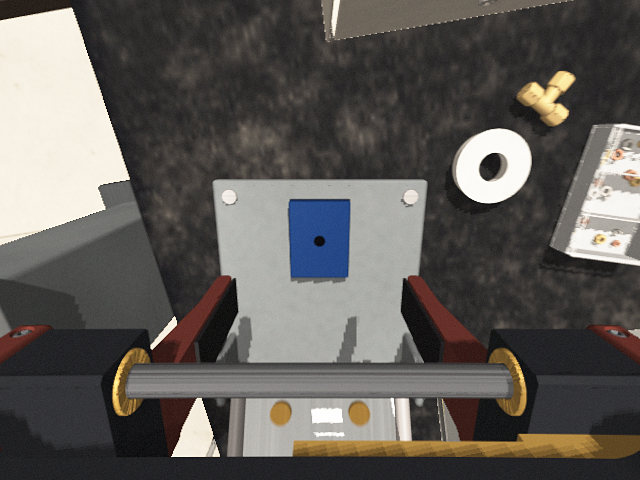

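The wrist view shows plate A flat and square on the seat at px (320,239). No black rim is visible, and the base plate's back corners are near (213,181) and (427,181).

Run:
```python
from h import *
d=load('wrist'); im=d['img']; hsv=cv2.cvtColor(im,cv2.COLOR_RGB2HSV)
m=cv2.inRange(hsv,(105,120,60),(125,255,255)); m[:150]=0;m[300:]=0;m[:,:250]=0;m[:,400:]=0
c=max(cv2.findContours(m,cv2.RETR_EXTERNAL,cv2.CHAIN_APPROX_NONE)[0],key=cv2.contourArea).reshape(-1,2)
r=cv2.minAreaRect(onz(d,c,22)[:,:2].astype(np.float32)); print(r)
dot=((hsv[225:255,305:335,2]<50)).nonzero(); print('dot',onz(d,[[dot[1].mean()+305,dot[0].mean()+225]],22))
b=onz(d,[[214,181],[426,180.5]],10)[:,:2]; print(b,np.linalg.norm(b[0]-b[1]))
yv=b[0]-b[1]; yv/=np.linalg.norm(yv); xv=np.array([-yv[1],yv[0]]); xv*=np.sign(xv[1]); print(xv,np.degrees(np.arctan2(xv[1],xv[0])),'seat',b.mean(0)-47*xv)
```

```text
((478.6343688964844, 136.7700653076172), (63.5703239440918, 47.23090362548828), 80.65472412109375)
dot [[478.47138676 135.69224184  22.        ]]
[[403.756659   194.42538858]
 [569.71656903 167.49931202]] 168.13002508485735
[0.16015032 0.98709264] 80.78437882748301 seat [479.20954919 134.5689963 ]
```

Request:
{"method": "send_rows", "body": {"commands": [{"translation": [-0.05, 0, 0.1], "twist": [0, 0, 0]}, {"translation": [-0.1, 0, 0.2], "twist": [0, 0, 0]}, {"translation": [-0.15, 0, 0.3], "twist": [0, 0, 0]}, {"translation": [-0.2, 0, 0.4], "twist": [0, 0, 0]}, {"translation": [-0.25, 0, 0.5], "twist": [0, 0, 0]}, {"translation": [-0.3, 0, 0.6], "twist": [0, 0, 0]}, {"translation": [-0.35, -0.01, 0.7], "twist": [0, 0, 0]}, {"translation": [-0.4, -0.03, 0.8], "twist": [0, 0, 0]}, {"translation": [-0.43, -0.06, 0.9], "twist": [0, 0, 0]}, {"translation": [-0.45, -0.1, 1], "twist": [0, 0, 0]}]}}

```text
t: 14.15
ee_pos: [434.0, 124.2, 397.6]
orientation: [2.394, 2.035, 0.0]
ft_force: [-0.1, -0.1, 0.9]
width: 87.9
```

Request:
{"method": "send_rows", "body": {"commands": [{"translation": [0, -0.04, 0.12], "twist": [0, 0, 0]}, {"translation": [0, -0.08, 0.24], "twist": [0, 0, 0]}, {"translation": [0, -0.13, 0.36], "twist": [0, 0, 0]}, {"translation": [0, -0.19, 0.48], "twist": [0, 0, 0]}, {"translation": [0, -0.26, 0.6], "twist": [0, 0, 0]}, {"translation": [0, -0.34, 0.7], "twist": [0, 0, 0]}, {"translation": [0, -0.42, 0.8], "twist": [0, 0, 0]}, {"translation": [0, -0.5, 0.9], "twist": [0, 0, 0]}, {"translation": [0, -0.6, 0.97], "twist": [0, 0, 0]}, {"translation": [0, -0.7, 1], "twist": [0, 0, 0]}]}}

```text
t: 15.15
ee_pos: [434.4, 53.6, 497.5]
orientation: [2.393, 2.034, 0.001]
ft_force: [0.9, -1.0, 1.2]
width: 87.6
```

Request:
{"method": "send_rows", "body": {"commands": [{"translation": [0, -0.1, 0], "twist": [0, 0, -0.07]}, {"translation": [0, -0.2, 0], "twist": [0, 0, -0.14]}, {"translation": [0, -0.3, 0], "twist": [0, 0, -0.22]}, {"translation": [0, -0.4, 0], "twist": [0, 0, -0.29]}, {"translation": [0, -0.5, 0], "twist": [0, 0, -0.37]}, {"translation": [0, -0.6, 0], "twist": [0, 0, -0.44]}, {"translation": [0, -0.7, 0], "twist": [0, 0, -0.52]}, {"translation": [0, -0.8, 0], "twist": [0, 0, -0.59]}, {"translation": [0, -0.9, 0], "twist": [0, 0, -0.67]}, {"translation": [0, -1, 0], "twist": [0, 0, -0.74]}]}}

```text
t: 16.15
ee_pos: [434.3, -46.4, 496.7]
orientation: [2.73, 1.555, 0.0]
ft_force: [0.1, 0.2, -0.8]
width: 87.8
```

Request:
{"method": "send_rows", "body": {"commands": [{"translation": [0, -0.1, 0], "twist": [0, 0, -0.07]}, {"translation": [0, -0.2, 0], "twist": [0, 0, -0.14]}, {"translation": [0, -0.3, 0], "twist": [0, 0, -0.22]}, {"translation": [0, -0.4, 0], "twist": [0, 0, -0.29]}, {"translation": [0, -0.5, 0], "twist": [0, 0, -0.37]}, {"translation": [0, -0.6, 0], "twist": [0, 0, -0.44]}, {"translation": [0, -0.7, 0], "twist": [0, 0, -0.52]}, {"translation": [0, -0.8, 0], "twist": [0, 0, -0.59]}, {"translation": [0, -0.9, 0], "twist": [0, 0, -0.67]}, {"translation": [0, -1, 0], "twist": [0, 0, -0.74]}]}}

```text
t: 17.15
ee_pos: [434.3, -146.4, 496.7]
orientation: [2.969, 1.026, -0.0]
ft_force: [-0.1, -0.2, 0.9]
width: 87.9
```

Request:
{"method": "send_rows", "body": {"commands": [{"translation": [0, -0.1, -0.05], "twist": [0, 0, -0.07]}, {"translation": [0, -0.2, -0.1], "twist": [0, 0, -0.14]}, {"translation": [0, -0.3, -0.15], "twist": [0, 0, -0.22]}, {"translation": [0, -0.4, -0.2], "twist": [0, 0, -0.29]}, {"translation": [0, -0.5, -0.25], "twist": [0, 0, -0.37]}, {"translation": [0, -0.6, -0.3], "twist": [0, 0, -0.44]}, {"translation": [0, -0.7, -0.35], "twist": [0, 0, -0.52]}, {"translation": [0, -0.8, -0.4], "twist": [0, 0, -0.59]}, {"translation": [0, -0.9, -0.45], "twist": [0, 0, -0.67]}, {"translation": [0, -1, -0.5], "twist": [0, 0, -0.74]}]}}

```text
t: 18.15
ee_pos: [434.3, -246.4, 446.3]
orientation: [3.107, 0.463, 0.0]
ft_force: [-0.5, 0.4, -0.3]
width: 87.5
```

Request:
{"method": "send_rows", "body": {"commands": [{"translation": [0.02, -0.1, -0.09], "twist": [0, 0, 0]}, {"translation": [0.04, -0.2, -0.18], "twist": [0, 0, 0]}, {"translation": [0.06, -0.3, -0.27], "twist": [0, 0, 0]}, {"translation": [0.08, -0.4, -0.36], "twist": [0, 0, 0]}, {"translation": [0.1, -0.5, -0.45], "twist": [0, 0, 0]}, {"translation": [0.12, -0.6, -0.54], "twist": [0, 0, 0]}, {"translation": [0.14, -0.7, -0.63], "twist": [0, 0, 0]}, {"translation": [0.16, -0.8, -0.72], "twist": [0, 0, 0]}, {"translation": [0.18, -0.9, -0.81], "twist": [0, 0, 0]}, {"translation": [0.2, -1, -0.9], "twist": [0, 0, 0]}]}}

```text
t: 19.15
ee_pos: [454.5, -346.4, 355.9]
orientation: [-3.107, -0.468, 0.0]
ft_force: [-0.4, 0.4, -0.2]
width: 87.8
```

Request:
{"method": "send_rows", "body": {"commands": [{"translation": [0.09, -0.05, -0.08], "twist": [0, 0, 0]}, {"translation": [0.18, -0.11, -0.16], "twist": [0, 0, 0]}, {"translation": [0.27, -0.16, -0.24], "twist": [0, 0, 0]}, {"translation": [0.36, -0.22, -0.32], "twist": [0, 0, 0]}, {"translation": [0.45, -0.27, -0.4], "twist": [0, 0, 0]}, {"translation": [0.54, -0.33, -0.48], "twist": [0, 0, 0]}, {"translation": [0.63, -0.38, -0.56], "twist": [0, 0, 0]}, {"translation": [0.72, -0.44, -0.64], "twist": [0, 0, 0]}, {"translation": [0.82, -0.5, -0.72], "twist": [0, 0, 0]}, {"translation": [0.91, -0.546, -0.8], "twist": [0, 0, 0]}]}}

```text
t: 20.15
ee_pos: [546.2, -400.8, 276.0]
orientation: [3.106, 0.467, 0.0]
ft_force: [0.3, -0.5, -0.3]
width: 87.8
```

Run:
```python
from h import *
d=grab('wrist'); save(d,'wrist2'); im=d['img']; hsv=cv2.cvtColor(im,cv2.COLOR_RGB2HSV)
m=cv2.inRange(hsv,(105,120,60),(125,255,255))
for c in cv2.findContours(m,cv2.RETR_EXTERNAL,cv2.CHAIN_APPROX_NONE)[0]:
    if cv2.contourArea(c)>1500:
        r=cv2.minAreaRect(onz(d,c.reshape(-1,2),10)[:,:2].astype(np.float32)); print(c.reshape(-1,2).mean(0),r)
```

```text
[328.84363636 241.41818182] ((549.2532348632812, -407.0328674316406), (65.14156341552734, 48.1605339050293), 16.399364471435547)
[238.95744681  18.27659574] ((671.4923095703125, -307.84869384765625), (28.179370880126953, 58.61978530883789), 17.26082420349121)
```

View pics/wrist2.png

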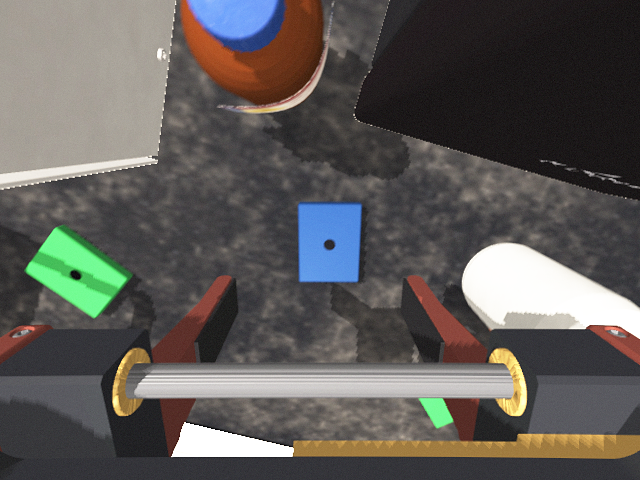

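The wrist view shows plate B at px (330,242) between the fingers. The wash bottle's base edge is at (463,285), about 25 mm clear of the gripper body, and the brown bottle at (255,60) is well clear. Descending to grip.

Request:
{"method": "send_rows", "body": {"commands": [{"translation": [0.01, 0, -0.1], "twist": [0, 0, 0]}, {"translation": [0.015, 0, -0.2], "twist": [0, 0, 0]}, {"translation": [0.015, 0, -0.3], "twist": [0, 0, 0]}, {"translation": [0.015, 0, -0.4], "twist": [0, 0, 0]}, {"translation": [0.015, 0, -0.5], "twist": [0, 0, 0]}, {"translation": [0.015, 0, -0.61], "twist": [0, 0, 0]}, {"translation": [0.015, 0, -0.72], "twist": [0, 0, 0]}, {"translation": [0.015, 0, -0.82], "twist": [0, 0, 0]}, {"translation": [0.015, 0, -0.89], "twist": [0, 0, 0]}, {"translation": [0.015, 0, -0.92], "twist": [0, 0, 0]}]}}

```text
t: 21.2
ee_pos: [546.6, -400.0, 183.6]
orientation: [-3.106, -0.467, 0.001]
ft_force: [-0.1, -0.6, 0.0]
width: 88.0
```

Request:
{"method": "send_rows", "body": {"commands": [{"translation": [0, 0, 0], "twist": [0, 0, 0]}, {"translation": [0, 0, 0], "twist": [0, 0, 0]}, {"translation": [0, 0, 0], "twist": [0, 0, 0]}, {"translation": [0, 0, 0], "twist": [0, 0, 0]}, {"translation": [0, 0, 0], "twist": [0, 0, 0]}, {"translation": [0, 0, 0], "twist": [0, 0, 0]}, {"translation": [0, 0, 0.1], "twist": [0, 0, 0]}, {"translation": [0, 0, 0.22], "twist": [0, 0, 0]}, {"translation": [0, 0, 0.36], "twist": [0, 0, 0]}, {"translation": [0, 0, 0.5], "twist": [0, 0, 0]}], "grip": 1}}

```text
t: 22.2
ee_pos: [546.9, -400.2, 236.3]
orientation: [3.106, 0.468, 0.001]
ft_force: [0.3, -0.3, -1.0]
width: 47.7
```

Request:
{"method": "send_rows", "body": {"commands": [{"translation": [-0.04, 0.01, 0.1], "twist": [0, 0, 0]}, {"translation": [-0.1, 0.03, 0.2], "twist": [0, 0, 0]}, {"translation": [-0.17, 0.05, 0.3], "twist": [0, 0, 0]}, {"translation": [-0.25, 0.08, 0.4], "twist": [0, 0, 0]}, {"translation": [-0.33, 0.11, 0.5], "twist": [0, 0, 0]}, {"translation": [-0.41, 0.14, 0.6], "twist": [0, 0, 0]}, {"translation": [-0.49, 0.18, 0.7], "twist": [0, 0, 0]}, {"translation": [-0.57, 0.22, 0.8], "twist": [0, 0, 0]}, {"translation": [-0.64, 0.26, 0.9], "twist": [0, 0, 0]}, {"translation": [-0.7, 0.3, 1], "twist": [0, 0, 0]}]}}

```text
t: 23.2
ee_pos: [476.2, -369.8, 335.5]
orientation: [-3.107, -0.468, 0.0]
ft_force: [0.4, 0.2, -0.3]
width: 47.5
```

Request:
{"method": "send_rows", "body": {"commands": [{"translation": [-0.05, 0.08, 0.1], "twist": [0, 0, 0]}, {"translation": [-0.1, 0.17, 0.2], "twist": [0, 0, 0]}, {"translation": [-0.15, 0.27, 0.3], "twist": [0, 0, 0]}, {"translation": [-0.2, 0.37, 0.4], "twist": [0, 0, 0]}, {"translation": [-0.25, 0.47, 0.5], "twist": [0, 0, 0]}, {"translation": [-0.3, 0.58, 0.6], "twist": [0, 0, 0]}, {"translation": [-0.35, 0.69, 0.7], "twist": [0, 0, 0]}, {"translation": [-0.4, 0.8, 0.8], "twist": [0, 0, 0]}, {"translation": [-0.44, 0.9, 0.9], "twist": [0, 0, 0]}, {"translation": [-0.468, 1, 1], "twist": [0, 0, 0]}]}}

```text
t: 24.2
ee_pos: [429.6, -269.3, 435.5]
orientation: [3.107, 0.468, 0.0]
ft_force: [0.6, 1.3, -1.5]
width: 47.7
```

Request:
{"method": "send_rows", "body": {"commands": [{"translation": [0, 0.1, 0.1], "twist": [0, 0, 0.07]}, {"translation": [0, 0.2, 0.2], "twist": [0, 0, 0.14]}, {"translation": [0, 0.3, 0.3], "twist": [0, 0, 0.22]}, {"translation": [0, 0.4, 0.4], "twist": [0, 0, 0.29]}, {"translation": [0, 0.5, 0.5], "twist": [0, 0, 0.37]}, {"translation": [0, 0.6, 0.58], "twist": [0, 0, 0.44]}, {"translation": [0, 0.7, 0.66], "twist": [0, 0, 0.52]}, {"translation": [0, 0.8, 0.73], "twist": [0, 0, 0.59]}, {"translation": [0, 0.9, 0.78], "twist": [0, 0, 0.67]}, {"translation": [0, 1, 0.8], "twist": [0, 0, 0.74]}]}}

```text
t: 25.2
ee_pos: [430.1, -169.3, 515.2]
orientation: [2.966, 1.036, 0.001]
ft_force: [0.1, -0.0, -0.7]
width: 47.9
```

Request:
{"method": "send_rows", "body": {"commands": [{"translation": [0, 0.1, 0], "twist": [0, 0, 0.07]}, {"translation": [0, 0.2, 0], "twist": [0, 0, 0.14]}, {"translation": [0, 0.3, 0], "twist": [0, 0, 0.22]}, {"translation": [0, 0.4, 0], "twist": [0, 0, 0.29]}, {"translation": [0, 0.5, 0], "twist": [0, 0, 0.37]}, {"translation": [0, 0.6, 0], "twist": [0, 0, 0.44]}, {"translation": [0, 0.7, 0], "twist": [0, 0, 0.52]}, {"translation": [0, 0.8, 0], "twist": [0, 0, 0.59]}, {"translation": [0, 0.9, 0], "twist": [0, 0, 0.67]}, {"translation": [0, 1, 0], "twist": [0, 0, 0.74]}]}}

```text
t: 26.2
ee_pos: [430.0, -69.3, 514.7]
orientation: [-2.725, -1.564, 0.0]
ft_force: [-0.3, -0.2, -0.2]
width: 47.5
```

Request:
{"method": "send_rows", "body": {"commands": [{"translation": [0, 0.1, 0], "twist": [0, 0, 0.07]}, {"translation": [0, 0.2, 0], "twist": [0, 0, 0.14]}, {"translation": [0, 0.3, 0], "twist": [0, 0, 0.22]}, {"translation": [0, 0.4, 0], "twist": [0, 0, 0.29]}, {"translation": [0, 0.5, 0], "twist": [0, 0, 0.37]}, {"translation": [0, 0.6, 0], "twist": [0, 0, 0.44]}, {"translation": [0, 0.7, 0], "twist": [0, 0, 0.52]}, {"translation": [0, 0.8, 0], "twist": [0, 0, 0.59]}, {"translation": [0, 0.9, 0], "twist": [0, 0, 0.67]}, {"translation": [0, 1, 0], "twist": [0, 0, 0.74]}]}}

```text
t: 27.2
ee_pos: [430.0, 30.7, 514.7]
orientation: [-2.391, -2.038, 0.0]
ft_force: [0.1, -0.0, -0.7]
width: 47.6
```

Request:
{"method": "send_rows", "body": {"commands": [{"translation": [0.04, 0.1, 0], "twist": [0, 0, 0]}, {"translation": [0.08, 0.2, -0.02], "twist": [0, 0, 0]}, {"translation": [0.12, 0.3, -0.06], "twist": [0, 0, 0]}, {"translation": [0.16, 0.4, -0.12], "twist": [0, 0, 0]}, {"translation": [0.2, 0.48, -0.2], "twist": [0, 0, 0]}, {"translation": [0.24, 0.56, -0.3], "twist": [0, 0, 0]}, {"translation": [0.28, 0.63, -0.42], "twist": [0, 0, 0]}, {"translation": [0.32, 0.69, -0.54], "twist": [0, 0, 0]}, {"translation": [0.36, 0.75, -0.67], "twist": [0, 0, 0]}, {"translation": [0.39, 0.8, -0.8], "twist": [0, 0, 0]}]}}

```text
t: 28.2
ee_pos: [469.4, 110.3, 433.4]
orientation: [-2.394, -2.034, 0.001]
ft_force: [-0.5, 0.1, -1.4]
width: 47.7
```

Request:
{"method": "send_rows", "body": {"commands": [{"translation": [0.02, 0.05, -0.11], "twist": [0, 0, 0]}, {"translation": [0.04, 0.1, -0.22], "twist": [0, 0, 0]}, {"translation": [0.06, 0.14, -0.33], "twist": [0, 0, 0]}, {"translation": [0.08, 0.18, -0.44], "twist": [0, 0, 0]}, {"translation": [0.09, 0.21, -0.54], "twist": [0, 0, 0]}, {"translation": [0.1, 0.23, -0.64], "twist": [0, 0, 0]}, {"translation": [0.1, 0.25, -0.73], "twist": [0, 0, 0]}, {"translation": [0.1, 0.255, -0.82], "twist": [0, 0, 0]}, {"translation": [0.1, 0.255, -0.91], "twist": [0, 0, 0]}, {"translation": [0.1, 0.255, -1], "twist": [0, 0, 0]}]}}

```text
t: 29.2
ee_pos: [479.0, 135.3, 334.0]
orientation: [2.394, 2.034, 0.0]
ft_force: [0.0, -0.3, -0.6]
width: 47.6
```

Request:
{"method": "send_rows", "body": {"commands": [{"translation": [0, 0, -0.1], "twist": [0, 0, 0]}, {"translation": [0, 0, -0.2], "twist": [0, 0, 0]}, {"translation": [0, 0, -0.3], "twist": [0, 0, 0]}, {"translation": [0, 0, -0.4], "twist": [0, 0, 0]}, {"translation": [0, 0, -0.5], "twist": [0, 0, 0]}, {"translation": [0, 0, -0.6], "twist": [0, 0, 0]}, {"translation": [0, 0, -0.7], "twist": [0, 0, 0]}, {"translation": [0, 0, -0.8], "twist": [0, 0, 0]}, {"translation": [0, 0, -0.9], "twist": [0, 0, 0]}, {"translation": [0, 0, -1], "twist": [0, 0, 0]}]}}

```text
t: 30.2
ee_pos: [479.1, 135.4, 233.8]
orientation: [2.394, 2.034, 0.0]
ft_force: [0.2, -0.0, -0.4]
width: 47.5
```

Request:
{"method": "send_rows", "body": {"commands": [{"translation": [0, 0, -0.06], "twist": [0, 0, 0]}, {"translation": [0, 0, -0.12], "twist": [0, 0, 0]}, {"translation": [0, 0, -0.17], "twist": [0, 0, 0]}, {"translation": [0, 0, -0.21], "twist": [0, 0, 0]}, {"translation": [0, 0, -0.235], "twist": [0, 0, 0]}, {"translation": [0, 0, -0.25], "twist": [0, 0, 0]}, {"translation": [0, 0, -0.26], "twist": [0, 0, 0]}, {"translation": [0, 0, -0.265], "twist": [0, 0, 0]}, {"translation": [0, 0, -0.27], "twist": [0, 0, 0]}, {"translation": [0, 0, -0.27], "twist": [0, 0, 0]}]}}

```text
t: 31.2
ee_pos: [479.0, 135.3, 207.7]
orientation: [2.394, 2.034, 0.0]
ft_force: [-0.8, -0.4, -0.9]
width: 47.3
```

Request:
{"method": "send_rows", "body": {"commands": [{"translation": [0, 0, 0], "twist": [0, 0, 0]}, {"translation": [0, 0, 0], "twist": [0, 0, 0]}, {"translation": [0, 0, 0], "twist": [0, 0, 0]}, {"translation": [0, 0, 0], "twist": [0, 0, 0]}, {"translation": [0, 0, 0.1], "twist": [0, 0, 0]}, {"translation": [0, 0, 0.25], "twist": [0, 0, 0]}, {"translation": [0, 0, 0.4], "twist": [0, 0, 0]}, {"translation": [0, 0, 0.6], "twist": [0, 0, 0]}, {"translation": [0, 0, 0.8], "twist": [0, 0, 0]}, {"translation": [0, 0, 1], "twist": [0, 0, 0]}], "grip": -1}}

```text
t: 32.2
ee_pos: [478.9, 135.3, 309.1]
orientation: [2.394, 2.034, 0.0]
ft_force: [-0.4, -0.4, -0.5]
width: 87.5
```

Run:
```python
from h import *
d=grab('wrist'); save(d,'wrist3'); im=d['img']; hsv=cv2.cvtColor(im,cv2.COLOR_RGB2HSV)
m=cv2.inRange(hsv,(105,120,60),(125,255,255)); m[:150]=0;m[300:]=0;m[:,:250]=0;m[:,400:]=0
c=max(cv2.findContours(m,cv2.RETR_EXTERNAL,cv2.CHAIN_APPROX_NONE)[0],key=cv2.contourArea).reshape(-1,2)
print(c.mean(0),cv2.minAreaRect(onz(d,c,32)[:,:2].astype(np.float32)))
s=hsv[200:280,290:350]; dot=(s[:,:,2]<50).nonzero(); print(len(dot[0]),onz(d,[[dot[1].mean()+290,dot[0].mean()+200]],32))
cv2.imwrite('pics/crop3.png',cv2.resize(im[160:320,200:440,::-1],None,fx=3,fy=3))
```

```text
[319.0669145  237.85130112] ((478.2552795410156, 137.23251342773438), (67.20442962646484, 47.219032287597656), 80.64778137207031)
79 [[477.96225784 134.59007878  32.        ]]
```

View pics/crop3.png

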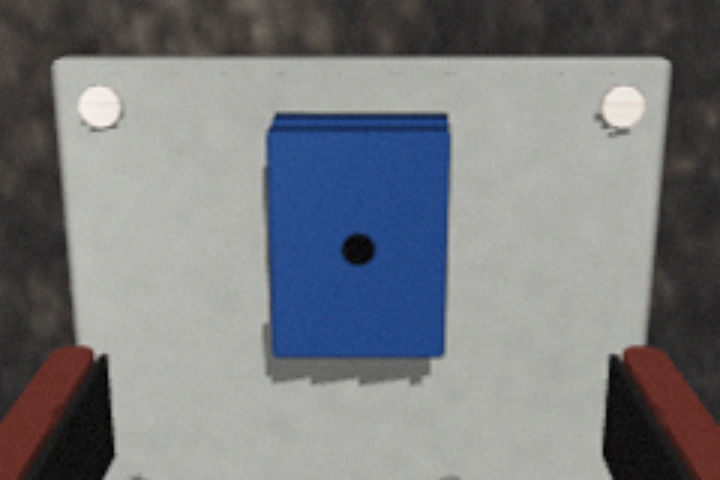

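The crop shows plate B squarely on plate A, about 1 mm off, with the dot at px (358,249). The pile is good, so next is flipping the leg with closed fingers from the front.

Request:
{"method": "send_rows", "body": {"commands": [{"translation": [0, 0, 0.1], "twist": [0, 0, 0]}, {"translation": [0, 0, 0.2], "twist": [0, 0, 0]}, {"translation": [0, 0, 0.3], "twist": [0, 0, 0]}, {"translation": [-0.02, 0, 0.4], "twist": [0, 0, 0]}, {"translation": [-0.04, -0.01, 0.5], "twist": [0, 0, 0]}, {"translation": [-0.05, -0.04, 0.6], "twist": [0, 0, 0]}, {"translation": [-0.07, -0.09, 0.7], "twist": [0, 0, 0]}, {"translation": [-0.08, -0.15, 0.8], "twist": [0, 0, 0]}, {"translation": [-0.09, -0.22, 0.9], "twist": [0, 0, 0]}, {"translation": [-0.1, -0.3, 1], "twist": [0, 0, 0]}], "grip": 1}}

```text
t: 33.25
ee_pos: [468.9, 104.7, 408.5]
orientation: [2.394, 2.034, 0.0]
ft_force: [-0.5, 0.4, 0.3]
width: 11.3
```

Request:
{"method": "send_rows", "body": {"commands": [{"translation": [-0.01, -0.08, 0.1], "twist": [0, 0, 0]}, {"translation": [-0.02, -0.16, 0.2], "twist": [0, 0, 0]}, {"translation": [-0.03, -0.24, 0.3], "twist": [0, 0, 0]}, {"translation": [-0.04, -0.32, 0.4], "twist": [0, 0, 0]}, {"translation": [-0.05, -0.4, 0.5], "twist": [0, 0, 0]}, {"translation": [-0.06, -0.48, 0.6], "twist": [0, 0, 0]}, {"translation": [-0.07, -0.57, 0.7], "twist": [0, 0, 0]}, {"translation": [-0.08, -0.66, 0.78], "twist": [0, 0, 0]}, {"translation": [-0.09, -0.75, 0.83], "twist": [0, 0, 0]}, {"translation": [-0.1, -0.85, 0.85], "twist": [0, 0, 0]}]}}

```text
t: 34.25
ee_pos: [459.0, 19.6, 493.2]
orientation: [2.394, 2.034, 0.001]
ft_force: [-0.2, 0.8, -0.0]
width: 0.7
```

Request:
{"method": "send_rows", "body": {"commands": [{"translation": [-0.02, -0.12, 0], "twist": [0, 0, 0]}, {"translation": [-0.04, -0.24, 0], "twist": [0, 0, 0]}, {"translation": [-0.06, -0.36, 0], "twist": [0, 0, 0]}, {"translation": [-0.08, -0.48, 0], "twist": [0, 0, 0]}, {"translation": [-0.1, -0.6, 0], "twist": [0, 0, 0]}, {"translation": [-0.11, -0.72, 0], "twist": [0, 0, 0]}, {"translation": [-0.12, -0.82, 0], "twist": [0, 0, 0]}, {"translation": [-0.123, -0.863, -0.05], "twist": [0, 0, 0]}, {"translation": [-0.123, -0.863, -0.15], "twist": [0, 0, 0]}, {"translation": [-0.123, -0.863, -0.25], "twist": [0, 0, 0]}]}}

```text
t: 35.25
ee_pos: [446.6, -65.9, 466.7]
orientation: [-2.394, -2.034, 0.0]
ft_force: [0.4, -0.4, -0.2]
width: 0.6
```

Request:
{"method": "send_rows", "body": {"commands": [{"translation": [0, 0, -0.1], "twist": [0, 0, 0]}, {"translation": [0, 0, -0.2], "twist": [0, 0, 0]}, {"translation": [0.01, 0.05, -0.2], "twist": [0, 0, 0]}, {"translation": [0.02, 0.13, -0.2], "twist": [0, 0, 0]}, {"translation": [0.03, 0.22, -0.2], "twist": [0, 0, 0]}, {"translation": [0.05, 0.31, -0.2], "twist": [0, 0, 0]}, {"translation": [0.06, 0.4, -0.2], "twist": [0, 0, 0]}, {"translation": [0.08, 0.5, -0.2], "twist": [0, 0, 0]}, {"translation": [0.1, 0.6, -0.2], "twist": [0, 0, 0]}, {"translation": [0.11, 0.69, -0.2], "twist": [0, 0, 0]}]}}

```text
t: 36.25
ee_pos: [457.9, 4.1, 447.7]
orientation: [2.394, 2.035, 0.0]
ft_force: [0.4, -1.1, -0.3]
width: 0.4
```

Request:
{"method": "send_rows", "body": {"commands": [{"translation": [0.02, 0.1, -0.02], "twist": [0, 0, 0]}, {"translation": [0.03, 0.2, -0.04], "twist": [0, 0, 0]}, {"translation": [0.05, 0.3, -0.07], "twist": [0, 0, 0]}, {"translation": [0.06, 0.4, -0.1], "twist": [0, 0, 0]}, {"translation": [0.08, 0.5, -0.13], "twist": [0, 0, 0]}, {"translation": [0.1, 0.6, -0.16], "twist": [0, 0, 0]}, {"translation": [0.11, 0.7, -0.19], "twist": [0, 0, 0]}, {"translation": [0.13, 0.8, -0.2], "twist": [0, 0, 0]}, {"translation": [0.15, 0.9, -0.2], "twist": [0, 0, 0]}, {"translation": [0.16, 0.98, -0.2], "twist": [0, 0, 0]}]}}

```text
t: 37.25
ee_pos: [474.0, 101.9, 427.7]
orientation: [2.394, 2.035, 0.0]
ft_force: [0.3, 0.3, 0.4]
width: 0.4
```

Run:
```python
from h import *
d=grab('side'); t=grab('top')
a=d['img'][220:380,220:380,::-1]; b=t['img'][220:340,190:350,::-1]
a=cv2.resize(a,(440,440),interpolation=3); b=cv2.resize(b,(360,270),interpolation=3)
o=np.zeros((440,800,3),np.uint8); o[:,:440]=a; o[:270,440:]=b; cv2.imwrite('pics/leg1.png',o)
```

```text
(no output)
```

View pics/leg1.png

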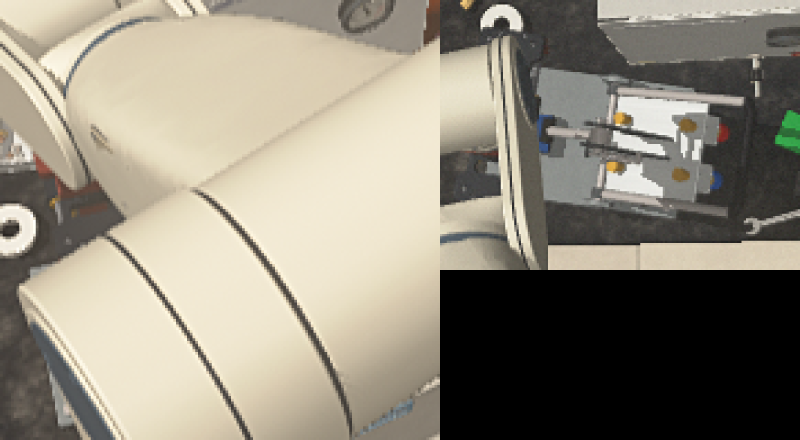

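The top inset shows the leg bar now lying behind the panel, running from px (600,135) to (545,130). Next I check wrist ranges for a tilted bar grasp.

Run:
```python
from h import *
from scipy.spatial.transform import Rotation as R
o=ctrl.get_obs(); q=np.array(o['qpos']); print(q.round(3))
def M(q,C): return R.from_euler('z',q[0])*R.from_euler('y',q[1]+q[2])*R.from_euler('z',q[3])*R.from_euler('y',q[4])*R.from_euler('z',q[5])*R.from_euler('z',C)
Ra=R.from_rotvec(o['orientation'])
best=min((np.linalg.norm((M(q,C).inv()*Ra).as_rotvec()),C) for C in (np.pi/2,-np.pi/2,0,np.pi)); print(best); C=best[1]
xv=np.array([.16,.987,0]); yv=np.array([-.987,.16,0])
for turn in (-90,90):
  for phi,tcp in ((.6,(-176.7-92,)),(.5,(-255,)),(.3,(-225,)),(0,(-176.7,)),(-.3,(48,)),(-.4,(63,)),(-.5,(78,))):
    p=np.array([461.9,28,0])+tcp[0]*xv
    T=R.from_rotvec(-phi*yv)*R.from_euler('z',turn,degrees=True)*Ra
    q1=np.arctan2(p[1],p[0])
    for fa in (1.9,2.2):
      W=(R.from_euler('z',q1)*R.from_euler('y',fa)).inv()*T*R.from_euler('z',-C)
      e=W.as_euler('ZYZ'); 
      print(turn,phi,fa,'q456',e.round(2))
```

```text
[0.187 0.186 1.911 0.    1.045 0.348]
(np.float64(9.11009772907759e-16), 1.5707963267948966)
-90 0.6 1.9 q456 [0.56 1.49 1.1 ]
-90 0.6 2.2 q456 [0.59 1.24 0.93]
-90 0.5 1.9 q456 [0.48 1.43 1.13]
-90 0.5 2.2 q456 [0.52 1.17 0.98]
-90 0.3 1.9 q456 [0.3  1.33 1.22]
-90 0.3 2.2 q456 [0.33 1.05 1.12]
-90 0 1.9 q456 [-0.    1.24  1.41]
-90 0 2.2 q456 [-0.    0.94  1.41]
-90 -0.3 1.9 q456 [-0.29  1.35  1.97]
-90 -0.3 2.2 q456 [-0.33  1.06  2.07]
-90 -0.4 1.9 q456 [-0.38  1.4   2.02]
-90 -0.4 2.2 q456 [-0.42  1.12  2.14]
-90 -0.5 1.9 q456 [-0.47  1.45  2.05]
-90 -0.5 2.2 q456 [-0.5   1.19  2.2 ]
90 0.6 1.9 q456 [ 0.56  1.49 -2.04]
90 0.6 2.2 q456 [ 0.59  1.24 -2.21]
90 0.5 1.9 q456 [ 0.48  1.43 -2.01]
90 0.5 2.2 q456 [ 0.52  1.17 -2.16]
90 0.3 1.9 q456 [ 0.3   1.33 -1.92]
90 0.3 2.2 q456 [ 0.34  1.05 -2.02]
90 0 1.9 q456 [ 0.    1.24 -1.74]
90 0 2.2 q456 [ 0.    0.94 -1.74]
90 -0.3 1.9 q456 [-0.29  1.35 -1.17]
90 -0.3 2.2 q456 [-0.33  1.06 -1.07]
90 -0.4 1.9 q456 [-0.38  1.4  -1.13]
90 -0.4 2.2 q456 [-0.42  1.12 -1.  ]
90 -0.5 1.9 q456 [-0.46  1.45 -1.09]
90 -0.5 2.2 q456 [-0.5   1.19 -0.94]
```

Request:
{"method": "send_rows", "body": {"commands": [{"translation": [-0.06, -0.02, 0.04], "twist": [0, 0, 0.1]}, {"translation": [-0.12, -0.05, 0.08], "twist": [0, 0, 0.2]}, {"translation": [-0.18, -0.1, 0.12], "twist": [0, 0, 0.3]}, {"translation": [-0.24, -0.17, 0.16], "twist": [0, 0, 0.4]}, {"translation": [-0.3, -0.25, 0.2], "twist": [0, 0, 0.5]}, {"translation": [-0.36, -0.34, 0.2], "twist": [0, 0, 0.6]}, {"translation": [-0.42, -0.45, 0.2], "twist": [0, 0, 0.7]}, {"translation": [-0.48, -0.56, 0.2], "twist": [0, 0, 0.8]}, {"translation": [-0.52, -0.68, 0.2], "twist": [0, 0, 0.9]}, {"translation": [-0.55, -0.8, 0.2], "twist": [0, 0, 1]}]}}

```text
t: 38.35
ee_pos: [418.3, 20.4, 447.9]
orientation: [1.813, 2.565, 0.0]
ft_force: [0.1, 0.5, -0.0]
width: 0.6
```

Request:
{"method": "send_rows", "body": {"commands": [{"translation": [0, -0.1, 0], "twist": [0, 0, 0.1]}, {"translation": [0, -0.2, 0], "twist": [0, 0, 0.2]}, {"translation": [0, -0.3, 0], "twist": [0, 0, 0.3]}, {"translation": [0, -0.4, 0], "twist": [0, 0, 0.4]}, {"translation": [0, -0.5, 0], "twist": [0, 0, 0.5]}, {"translation": [0, -0.6, 0], "twist": [0, 0, 0.6]}, {"translation": [0, -0.7, 0], "twist": [0, 0, 0.7]}, {"translation": [0, -0.8, 0], "twist": [0, 0, 0.8]}, {"translation": [0, -0.9, 0], "twist": [0, 0, 0.9]}, {"translation": [0, -1, 0], "twist": [0, 0, 1]}]}}

```text
t: 39.35
ee_pos: [418.6, -79.5, 447.8]
orientation: [1.123, 2.934, -0.0]
ft_force: [0.6, 1.0, 0.5]
width: 0.6
```

Request:
{"method": "send_rows", "body": {"commands": [{"translation": [0, -0.1, 0], "twist": [0, 0, 0.1]}, {"translation": [0, -0.2, 0], "twist": [0, 0, 0.2]}, {"translation": [0, -0.3, 0], "twist": [0, 0, 0.3]}, {"translation": [0, -0.4, 0], "twist": [0, 0, 0.4]}, {"translation": [0, -0.5, 0], "twist": [0, 0, 0.5]}, {"translation": [0, -0.6, 0], "twist": [0, 0, 0.6]}, {"translation": [0, -0.7, 0], "twist": [0, 0, 0.7]}, {"translation": [0, -0.8, 0], "twist": [0, 0, 0.8]}, {"translation": [0, -0.9, 0], "twist": [0, 0, 0.9]}, {"translation": [0, -1, 0], "twist": [0, 0, 1]}], "grip": -0.15}}

```text
t: 40.35
ee_pos: [418.5, -179.5, 447.8]
orientation: [0.362, 3.12, -0.0]
ft_force: [-0.8, 0.1, -0.1]
width: 50.7
```

Request:
{"method": "send_rows", "body": {"commands": [{"translation": [0, -0.09, -0.07], "twist": [0.098, -0.02, 0.014]}, {"translation": [-0.01, -0.17, -0.15], "twist": [0.196, -0.039, 0.028]}, {"translation": [-0.01, -0.25, -0.22], "twist": [0.294, -0.058, 0.043]}, {"translation": [-0.01, -0.33, -0.3], "twist": [0.392, -0.078, 0.057]}, {"translation": [-0.02, -0.41, -0.38], "twist": [0.49, -0.098, 0.071]}, {"translation": [-0.02, -0.49, -0.45], "twist": [0.589, -0.117, 0.085]}, {"translation": [-0.02, -0.58, -0.53], "twist": [0.687, -0.136, 0.099]}, {"translation": [-0.03, -0.66, -0.61], "twist": [0.785, -0.156, 0.114]}, {"translation": [-0.03, -0.74, -0.68], "twist": [0.883, -0.176, 0.128]}, {"translation": [-0.037, -0.824, -0.76], "twist": [0.981, -0.195, 0.142]}]}}

```text
t: 41.35
ee_pos: [414.9, -261.9, 371.6]
orientation: [0.24, 2.995, 0.767]
ft_force: [-0.5, -0.2, -0.3]
width: 50.7
```

Run:
```python
from h import *
from scipy.spatial.transform import Rotation as R
t=grab('top'); d=grab('side'); o=ctrl.get_obs()
Rm=R.from_rotvec(o['orientation']).as_matrix(); print('z',Rm[:,2].round(3),'y',Rm[:,1].round(3),o['qpos'])
xv=np.array([.16,.987]); org=np.array([461.9,28])
for nm,x,z in (('bar',-176.7,158.5),('footdown',62.7,133.4),('pivot',-8.2,198.8)): print(nm,[proj(i,[[*(org+x*xv),z]]).round(0) for i in (t,d)])
a=d['img'][220:380,220:380,::-1]; b=t['img'][220:340,190:350,::-1]
o=np.zeros((400,800,3),np.uint8); o[:,:400]=cv2.resize(a,(400,400),interpolation=3); o[:300,400:]=cv2.resize(b,(400,300),interpolation=3); cv2.imwrite('pics/pre.png',o)
```

```text
z [ 0.076  0.474 -0.877] y [0.142 0.866 0.48 ] [-0.69600891  0.33538336  1.90409637  0.45639548  1.21227407 -2.33462375]
bar [array([[325., 290.]]), array([[354., 291.]])]
footdown [array([[238., 278.]]), array([[264., 317.]])]
pivot [array([[261., 280.]]), array([[289., 299.]])]
```

View pics/pre.png

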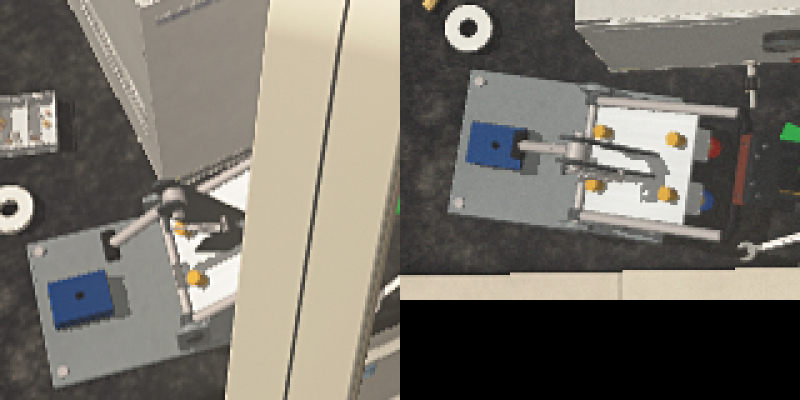

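The side view puts the foot at about (265,317), against (264,317) predicted for the leg at its stop. The pile is undisturbed and the bar is where expected, so I move in and grip it.

Request:
{"method": "send_rows", "body": {"commands": [{"translation": [0.006, 0.038, -0.07], "twist": [0, 0, 0]}, {"translation": [0.012, 0.076, -0.14], "twist": [0, 0, 0]}, {"translation": [0.018, 0.114, -0.21], "twist": [0, 0, 0]}, {"translation": [0.024, 0.152, -0.28], "twist": [0, 0, 0]}, {"translation": [0.03, 0.19, -0.35], "twist": [0, 0, 0]}, {"translation": [0.037, 0.23, -0.42], "twist": [0, 0, 0]}, {"translation": [0.043, 0.27, -0.49], "twist": [0, 0, 0]}, {"translation": [0.05, 0.31, -0.57], "twist": [0, 0, 0]}, {"translation": [0.056, 0.35, -0.64], "twist": [0, 0, 0]}, {"translation": [0.061, 0.379, -0.702], "twist": [0, 0, 0]}]}}

```text
t: 42.45
ee_pos: [421.1, -223.1, 300.8]
orientation: [0.241, 2.997, 0.766]
ft_force: [-0.7, 0.2, -0.1]
width: 50.7
```

Request:
{"method": "send_rows", "body": {"commands": [{"translation": [0, 0, 0], "twist": [0, 0, 0]}, {"translation": [0, 0, 0], "twist": [0, 0, 0]}, {"translation": [0, 0, 0], "twist": [0, 0, 0]}, {"translation": [0, 0, 0], "twist": [0, 0, 0]}, {"translation": [0, 0, 0], "twist": [0, 0, 0]}, {"translation": [0, 0, 0], "twist": [0, 0, 0]}, {"translation": [0, 0, 0], "twist": [0, 0, 0]}, {"translation": [0, 0, 0], "twist": [0, 0, 0]}, {"translation": [0, 0, 0], "twist": [0, 0, 0]}, {"translation": [0, 0, 0], "twist": [0, 0, 0]}], "grip": 1}}

```text
t: 43.45
ee_pos: [421.3, -223.4, 301.8]
orientation: [0.241, 2.996, 0.766]
ft_force: [0.5, 2.2, 6.1]
width: 13.3
```

Run:
```python
from h import *
from scipy.spatial.transform import Rotation as R
o=ctrl.get_obs(); p0=np.array(o['ee_pos']); R0=R.from_rotvec(o['orientation'])
print(o['t'],p0.round(1),o['width'],np.round(o['ft_force'],1))
xv=np.array([.16,.987,0]); yv=np.array([-.987,.16,0]); ax=np.array([461.9,28,45])
g=p0+163*R0.as_matrix()[:,2]; print('grasp stand x,z',(g-ax)@xv,g[2]-45,'across',(g-ax)@yv)
def pose(a): r=R.from_rotvec(a*yv); return ax+r.apply(p0-ax)
prev=p0; pa=0
for A in (.34,.67,.9,1.0,1.03):
    print(A,'twist',((A-pa)*yv/.5).round(3)); 
    for k in range(1,11): print('  ',((pose(pa+(A-pa)*k/10)-prev)/100).round(3).tolist())
    prev=pose(A); pa=A
```

```text
43.45 [ 421.3 -223.4  301.8] 13.266810761670174 [0.5 2.2 6.1]
grasp stand x,z -176.4101332343343 113.83709641999647 across -0.1172362666550609
0.34 twist [-0.671  0.109  0.   ]
   [0.014, 0.088, 0.085]
   [0.029, 0.178, 0.167]
   [0.044, 0.271, 0.246]
   [0.059, 0.367, 0.322]
   [0.075, 0.465, 0.394]
   [0.092, 0.566, 0.463]
   [0.108, 0.668, 0.528]
   [0.125, 0.773, 0.59]
   [0.143, 0.88, 0.648]
   [0.16, 0.989, 0.702]
0.67 twist [-0.651  0.106  0.   ]
   [0.017, 0.107, 0.049]
   [0.035, 0.216, 0.095]
   [0.053, 0.327, 0.137]
   [0.071, 0.438, 0.175]
   [0.089, 0.551, 0.209]
   [0.108, 0.665, 0.24]
   [0.126, 0.78, 0.267]
   [0.145, 0.895, 0.29]
   [0.164, 1.011, 0.309]
   [0.183, 1.128, 0.324]
0.9 twist [-0.454  0.074  0.   ]
   [0.013, 0.082, 0.008]
   [0.027, 0.164, 0.015]
   [0.04, 0.246, 0.019]
   [0.053, 0.328, 0.022]
   [0.066, 0.41, 0.022]
   [0.08, 0.492, 0.021]
   [0.093, 0.574, 0.018]
   [0.106, 0.656, 0.013]
   [0.12, 0.738, 0.006]
   [0.133, 0.819, -0.003]
1.0 twist [-0.197  0.032  0.   ]
   [0.006, 0.035, -0.004]
   [0.011, 0.071, -0.009]
   [0.017, 0.106, -0.014]
   [0.023, 0.141, -0.02]
   [0.029, 0.177, -0.026]
   [0.034, 0.212, -0.032]
   [0.04, 0.247, -0.039]
   [0.046, 0.282, -0.046]
   [0.051, 0.317, -0.053]
   [0.057, 0.352, -0.061]
1.03 twist [-0.059  0.01   0.   ]
   [0.002, 0.01, -0.002]
   [0.003, 0.021, -0.005]
   [0.005, 0.031, -0.007]
   [0.007, 0.042, -0.01]
   [0.008, 0.052, -0.012]
   [0.01, 0.063, -0.015]
   [0.012, 0.073, -0.017]
   [0.014, 0.083, -0.02]
   [0.015, 0.094, -0.022]
   [0.017, 0.104, -0.025]
```

Request:
{"method": "send_rows", "body": {"commands": [{"translation": [0.014, 0.088, 0.085], "twist": [-0.067, 0.011, 0]}, {"translation": [0.029, 0.178, 0.167], "twist": [-0.134, 0.022, 0]}, {"translation": [0.044, 0.271, 0.246], "twist": [-0.201, 0.033, 0]}, {"translation": [0.059, 0.367, 0.322], "twist": [-0.268, 0.044, 0]}, {"translation": [0.075, 0.465, 0.394], "twist": [-0.336, 0.055, 0]}, {"translation": [0.092, 0.566, 0.463], "twist": [-0.403, 0.065, 0]}, {"translation": [0.108, 0.668, 0.528], "twist": [-0.47, 0.076, 0]}, {"translation": [0.125, 0.773, 0.59], "twist": [-0.537, 0.087, 0]}, {"translation": [0.143, 0.88, 0.648], "twist": [-0.604, 0.098, 0]}, {"translation": [0.16, 0.989, 0.702], "twist": [-0.671, 0.109, 0]}]}}

```text
t: 44.45
ee_pos: [437.2, -124.5, 371.8]
orientation: [0.25, 3.109, 0.245]
ft_force: [1.3, -1.1, -2.1]
width: 13.0
```

Request:
{"method": "send_rows", "body": {"commands": [{"translation": [0.017, 0.107, 0.049], "twist": [-0.065, 0.011, 0]}, {"translation": [0.035, 0.216, 0.095], "twist": [-0.13, 0.021, 0]}, {"translation": [0.053, 0.327, 0.137], "twist": [-0.195, 0.032, 0]}, {"translation": [0.071, 0.438, 0.175], "twist": [-0.26, 0.042, 0]}, {"translation": [0.089, 0.551, 0.209], "twist": [-0.325, 0.053, 0]}, {"translation": [0.108, 0.665, 0.24], "twist": [-0.391, 0.064, 0]}, {"translation": [0.126, 0.78, 0.267], "twist": [-0.456, 0.074, 0]}, {"translation": [0.145, 0.895, 0.29], "twist": [-0.521, 0.085, 0]}, {"translation": [0.145, 0.895, 0.29], "twist": [-0.521, 0.085, 0]}, {"translation": [0.145, 0.895, 0.29], "twist": [-0.521, 0.085, 0]}]}}

```text
t: 45.45
ee_pos: [451.8, -35.3, 401.0]
orientation: [-0.249, -3.12, 0.163]
ft_force: [-0.8, -4.1, 3.6]
width: 13.2
```

Run:
```python
from h import *
from scipy.spatial.transform import Rotation as R
o=ctrl.get_obs(); p0=np.array(o['ee_pos']); R0=R.from_rotvec(o['orientation'])
print(o['t'],p0.round(1),o['width'],np.round(o['ft_force'],1),np.round(o['qpos'],2))
xv=np.array([.16,.987,0]); yv=np.array([-.987,.16,0]); ax=np.array([461.9,28,45])
g=p0+163*R0.as_matrix()[:,2]; print('grasp stand x,z',(g-ax)@xv,g[2]-45,'lean',np.arctan2(-(g-ax)@xv,g[2]-45),'r',np.hypot((g-ax)@xv,g[2]-45))
def pose(a): r=R.from_rotvec(a*yv); return ax+r.apply(p0-ax)
prev=p0; pa=0
for A in (.25,.36,.40):
    print(A,'twist',((A-pa)*yv/.5).round(3)); 
    for k in range(1,11): print('  ',((pose(pa+(A-pa)*k/10)-prev)/100).round(3).tolist())
    prev=pose(A); pa=A
```

```text
45.45 [451.8 -35.3 401. ] 13.21011149981598 [-0.8 -4.1  3.6] [-0.07  0.18  2.   -0.13  0.98 -1.42]
grasp stand x,z -81.04681008240085 193.90200626055366 lean 0.39590811219283695 r 210.15844845354312
0.25 twist [-0.494  0.08   0.   ]
   [0.014, 0.088, 0.015]
   [0.029, 0.176, 0.028]
   [0.043, 0.265, 0.038]
   [0.057, 0.354, 0.046]
   [0.072, 0.443, 0.052]
   [0.086, 0.532, 0.056]
   [0.101, 0.621, 0.057]
   [0.115, 0.711, 0.056]
   [0.13, 0.8, 0.053]
   [0.144, 0.889, 0.048]
0.36 twist [-0.217  0.035  0.   ]
   [0.006, 0.039, -0.003]
   [0.013, 0.078, -0.007]
   [0.019, 0.117, -0.011]
   [0.025, 0.156, -0.015]
   [0.032, 0.195, -0.02]
   [0.038, 0.234, -0.025]
   [0.044, 0.273, -0.031]
   [0.051, 0.312, -0.037]
   [0.057, 0.351, -0.043]
   [0.063, 0.389, -0.05]
0.4 twist [-0.079  0.013  0.   ]
   [0.002, 0.014, -0.003]
   [0.005, 0.028, -0.005]
   [0.007, 0.042, -0.008]
   [0.009, 0.056, -0.011]
   [0.011, 0.07, -0.014]
   [0.014, 0.084, -0.017]
   [0.016, 0.098, -0.02]
   [0.018, 0.112, -0.023]
   [0.02, 0.126, -0.026]
   [0.023, 0.14, -0.029]
```

Request:
{"method": "send_rows", "body": {"commands": [{"translation": [0.014, 0.088, 0.015], "twist": [-0.049, 0.008, 0]}, {"translation": [0.029, 0.176, 0.028], "twist": [-0.099, 0.016, 0]}, {"translation": [0.043, 0.265, 0.038], "twist": [-0.148, 0.024, 0]}, {"translation": [0.057, 0.354, 0.046], "twist": [-0.198, 0.032, 0]}, {"translation": [0.072, 0.443, 0.052], "twist": [-0.247, 0.04, 0]}, {"translation": [0.086, 0.532, 0.056], "twist": [-0.296, 0.048, 0]}, {"translation": [0.101, 0.621, 0.057], "twist": [-0.346, 0.056, 0]}, {"translation": [0.115, 0.711, 0.056], "twist": [-0.395, 0.064, 0]}, {"translation": [0.13, 0.8, 0.053], "twist": [-0.445, 0.072, 0]}, {"translation": [0.144, 0.889, 0.048], "twist": [-0.494, 0.08, 0]}]}}

```text
t: 46.45
ee_pos: [466.3, 53.6, 405.9]
orientation: [-0.246, -3.055, 0.548]
ft_force: [0.7, -2.2, 3.9]
width: 13.3
```

Request:
{"method": "send_rows", "body": {"commands": [{"translation": [0.006, 0.039, -0.003], "twist": [-0.022, 0.004, 0]}, {"translation": [0.013, 0.078, -0.007], "twist": [-0.043, 0.007, 0]}, {"translation": [0.019, 0.117, -0.011], "twist": [-0.065, 0.011, 0]}, {"translation": [0.025, 0.156, -0.015], "twist": [-0.087, 0.014, 0]}, {"translation": [0.032, 0.195, -0.02], "twist": [-0.109, 0.018, 0]}, {"translation": [0.038, 0.234, -0.025], "twist": [-0.13, 0.021, 0]}, {"translation": [0.044, 0.273, -0.031], "twist": [-0.152, 0.025, 0]}, {"translation": [0.051, 0.312, -0.037], "twist": [-0.174, 0.028, 0]}, {"translation": [0.057, 0.351, -0.043], "twist": [-0.195, 0.032, 0]}, {"translation": [0.063, 0.389, -0.05], "twist": [-0.217, 0.035, 0]}]}}

```text
t: 47.45
ee_pos: [472.7, 92.4, 401.0]
orientation: [-0.243, -3.012, 0.712]
ft_force: [0.9, -1.4, 6.3]
width: 13.3
```

```bash
cat > st.py <<'E'
from h import *
from scipy.spatial.transform import Rotation as R
o=ctrl.get_obs(); p0=np.array(o['ee_pos']); R0=R.from_rotvec(o['orientation'])
print(o['t'],p0.round(1),round(o['width'],1),np.round(o['ft_force'],1))
xv=np.array([.16,.987,0]); ax=np.array([461.9,28,45])
g=p0+163*R0.as_matrix()[:,2]; print('grasp x',(g-ax)@xv,g[2]-45,'lean',np.arctan2(-(g-ax)@xv,g[2]-45))
E
python3 st.py
```

```text
47.45 [472.7  92.4 401. ] 13.3 [ 0.9 -1.4  6.3]
grasp x -7.705679741776046 210.20051763147384 lean 0.03664230146364083
```

Request:
{"method": "send_rows", "body": {"commands": [{"translation": [0.002, 0.014, -0.003], "twist": [-0.008, 0.001, 0]}, {"translation": [0.005, 0.028, -0.005], "twist": [-0.016, 0.003, 0]}, {"translation": [0.007, 0.042, -0.008], "twist": [-0.024, 0.004, 0]}, {"translation": [0.009, 0.056, -0.011], "twist": [-0.032, 0.005, 0]}, {"translation": [0.011, 0.07, -0.014], "twist": [-0.04, 0.006, 0]}, {"translation": [0.013, 0.077, -0.016], "twist": [-0.044, 0.007, 0]}, {"translation": [0.013, 0.077, -0.016], "twist": [-0.044, 0.007, 0]}, {"translation": [0.013, 0.077, -0.016], "twist": [-0.044, 0.007, 0]}, {"translation": [0.013, 0.077, -0.016], "twist": [-0.044, 0.007, 0]}, {"translation": [0.013, 0.077, -0.016], "twist": [-0.044, 0.007, 0]}]}}

```text
t: 48.45
ee_pos: [474.0, 99.9, 399.4]
orientation: [-0.242, -3.002, 0.744]
ft_force: [-0.7, -0.6, 7.9]
width: 13.0
```

```bash
python3 st.py
```

```text
48.45 [474.   99.9 399.4] 13.0 [-0.7 -0.6  7.9]
grasp x -3.2043062163397815 210.32311345295736 lean 0.01523398109218654
```

Request:
{"method": "send_rows", "body": {"commands": [{"translation": [0.001, 0.008, -0.002], "twist": [-0.004, 0.001, 0]}, {"translation": [0.002, 0.016, -0.003], "twist": [-0.008, 0.001, 0]}, {"translation": [0.004, 0.024, -0.005], "twist": [-0.012, 0.002, 0]}, {"translation": [0.005, 0.032, -0.007], "twist": [-0.016, 0.003, 0]}, {"translation": [0.006, 0.04, -0.008], "twist": [-0.02, 0.003, 0]}, {"translation": [0.008, 0.05, -0.01], "twist": [-0.026, 0.004, 0]}, {"translation": [0.008, 0.05, -0.01], "twist": [-0.026, 0.004, 0]}, {"translation": [0.008, 0.05, -0.01], "twist": [-0.026, 0.004, 0]}, {"translation": [0.008, 0.05, -0.01], "twist": [-0.026, 0.004, 0]}, {"translation": [0.008, 0.05, -0.01], "twist": [-0.026, 0.004, 0]}]}}

```text
t: 49.45
ee_pos: [474.8, 104.9, 398.4]
orientation: [-0.241, -2.997, 0.764]
ft_force: [-0.3, 0.3, 7.8]
width: 13.1
```

```bash
python3 st.py
```

```text
49.45 [474.8 104.9 398.4] 13.1 [-0.3  0.3  7.8]
grasp x -0.040310244675418265 210.3435177387397 lean 0.00019164005915318658
```

Request:
{"method": "send_rows", "body": {"commands": [{"translation": [0.001, 0.005, 0], "twist": [0, 0, 0]}, {"translation": [0.002, 0.01, 0], "twist": [0, 0, 0]}, {"translation": [0.002, 0.015, 0], "twist": [0, 0, 0]}, {"translation": [0.003, 0.02, 0], "twist": [0, 0, 0]}, {"translation": [0.004, 0.025, 0], "twist": [0, 0, 0]}, {"translation": [0.005, 0.03, 0], "twist": [0, 0, 0]}, {"translation": [0.005, 0.03, 0], "twist": [0, 0, 0]}, {"translation": [0.005, 0.03, 0], "twist": [0, 0, 0]}, {"translation": [0.005, 0.03, 0], "twist": [0, 0, 0]}, {"translation": [0.005, 0.03, 0], "twist": [0, 0, 0]}]}}

```text
t: 50.45
ee_pos: [475.1, 106.8, 398.2]
orientation: [-0.241, -2.994, 0.769]
ft_force: [0.5, -9.3, 6.2]
width: 13.3
```

```bash
python3 st.py
```

```text
50.45 [475.1 106.8 398.2] 13.3 [ 0.5 -9.3  6.2]
grasp x 1.3112780663536998 210.39575304721765 lean -0.0062323553097138095
```

Run:
```python
from h import *
t=grab('top'); d=grab('side')
org=np.array([461.9,28]); xv=np.array([.16,.987])
print('foot plumb',[proj(i,[[*(org+108*xv),40]]).round(0) for i in (t,d)])
o=np.zeros((400,800,3),np.uint8); o[:,:400]=cv2.resize(d['img'][240:400,210:370,::-1],(400,400),interpolation=3); o[:300,400:]=cv2.resize(t['img'][230:320,190:310,::-1],(400,300),interpolation=3); cv2.imwrite('pics/end.png',o)
b=ctrl.get_obs(); print(b['t'],np.round(b['ft_force'],1),np.round(b['qvel'],3))
```

```text
foot plumb [array([[227., 277.]]), array([[251., 336.]])]
50.55 [ 0.7 -9.3  6.2] [-0.001 -0.001  0.001  0.001 -0.    -0.001]
```

View pics/end.png

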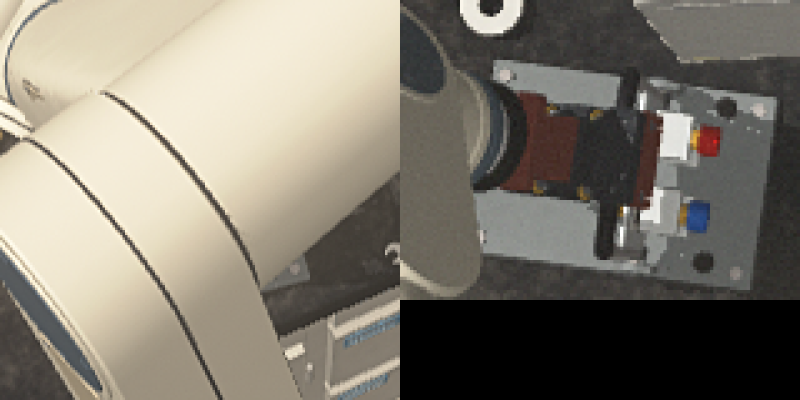

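The top view shows the panel upright with the bar at px (615,165) in the gripper. The pile is hidden here, so I make one wrist check.

Run:
```python
from h import *
d=grab('wrist'); save(d,'wend')
xv=np.array([.16,.987]);yv=np.array([-.987,.16]);s=np.array([479.2,134.6])
print([proj(d,[[*(s+a*xv+b*yv),32]]).round(0).tolist() for a in(-32,32) for b in (-24,24)])
```

```text
[[[500.0, 251.0]], [[509.0, 201.0]], [[585.0, 263.0]], [[598.0, 208.0]]]
```

View pics/wend.png

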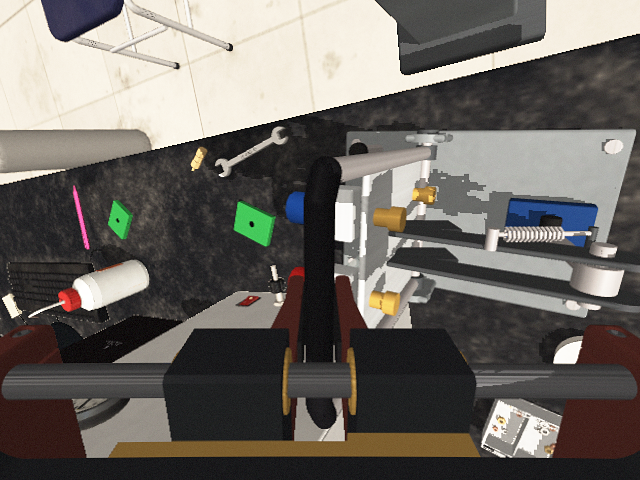

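The visible pile corners are at (509,199) and (598,206), against (509,201) and (598,208) predicted. The foot is on the pile at (550,221), so I'm handing in.

```bash
python3 -c "
from workcell import ctrl
print(ctrl.close_job())"
```

```text
the job is handed in; nothing more can be done
None
```

The job is handed in at about 50.6 s, with the gripper still holding the panel upright by its bar. No verdict was reported.

- **Plates:** Both blue plates are stacked on the seat, measured about 1–2 mm off and square. In the last picture the pile's visible corners were within about 3 px of where they should be.
- **Leg:** I flipped it with closed fingers. The picture afterwards showed the foot within 1 px of its fully-down position.
- **Panel:** I swung it up gripped by the bar. The arm pose puts it at −0.006 rad from plumb, with about 9 N at the bar and the arm still. From that I work out roughly 18 N from the foot on the pile.

**Not measured directly:**
- The panel's lean comes from the arm's pose, and contact began about 1–2 mm later than expected, within the calibration error.
- I estimated the foot's force rather than sensing it.
- I steered clear of the bottles, tape and parts box and saw no sign of touching them, but did not re-measure their positions.

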